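# Clamp the block and set the centre punch on its mark

## Robot

A 6-joint arm with a two-finger parallel gripper is mounted at the origin on a cart in front of the work surface, level with it; the furniture and walls round the work are solid. World frame = base frame: x ahead of the robot, y to its left, z up, the work surface at z = 0. Lengths are in m, angles in rad, forces in N, time in s.
With the tool pointing down it reaches from about 0.375 to 0.9 m from the base axis. Payload 3.1 kg.
Tool frame: the origin (TCP) lies on the centre line of the jaws, within the pads' length; the fingertips stand 14 mm ahead of it and the grasp point (between the pads) lies 5 mm behind it; z points along the fingers, y is the direction in which the jaws open and shut (so a half turn about z gives the same grasp; the last joint's range is limited). The gripper opens to 85 mm and grips with 20 to 120 N. Pads are 22 mm wide; open, the fingers measure 114 mm over their backs; the gripper's body (76 mm by 85 mm) begins 54 mm behind the grasp point. The pads swing forward as they close: fully open they stand 13 mm farther back than shut.
Start: joints at [-1.347, 0.527, 1.433, -0, 1.181, -0.178], TCP at [0.245, -0.575, 0.245] pointing down, gripper open.
Joint ranges: [-3.08, 3.08], [-0.75, 2.2], [0.22, 2.44], [-1.43, 4.57], [0, 2.65], [-2.85, 2.85]. Speed limits (rad/s): [2.79, 2.79, 3.14, 3.14, 3.14, 3.14].

## Interface

Orientations are given as a unit quaternion [w, x, y, z].
In Python, from workcell import readout, capture, ticket, search_frame, place_of gives the robot as it stands.
- The arm moves only by the tool drive_tool, never from a script. Its arguments are lists of equal length, an entry for each row: "translation": the shift along the world's x, y, z in cm, a list of three; "delta_rot": the turn, a rotation vector about the world's x, y, z in rad, a list of three; "jaw": the opening in per cent of the stroke, from 0 (shut) to 100 (fully open). A call has 1 to 12 rows; each row shifts and turns the commanded pose from where the row before left it; what a row does not reach is not made up. A row lasts 1/12 s, in which the tool goes at most 41.7 mm and 7.16 degrees, less where a joint would pass 70% of its speed; a pose out of reach is approached as far as the arm can. A call is refused whole if a number of a shift passes 4.17 or a number of a turn 0.125, either way. A call with a gripper value outside its range is refused whole. The fingers move at their own pace and stop on an object; "newtons" is the grip in N (left out, the last holds). Time passes only in rows, so rows that do not move let the fingers close. It gives the time, the measured TCP pose, the force and the opening at its end, in the units of the state.
- readout.state(): the state, without advancing time (a new reading comes with each control period).
- capture(name): name is "scene" or "top"; returns a dict with "pixels" (384x512x3 uint8, red, green, blue), "depth" (384x512 float32, m along the optical axis (not along the pixel's ray), 0 where there is no reading), "mtx" (3x3 intrinsics, pixels), "R" (3x3) and "t" (3): a world point X has camera coordinates R X + t. Camera axes: x right, y down, z forward; pixel columns grow to the right and rows downward; lengths in m; the calibration is good to about 2 mm. A picture is of the moment at which its call begins.
- ticket.hand_in(): hands the job in, once; it reports no verdict.
Trained networks look in a picture, given as the dict that the camera call returned (one of the last four; its "shot" number tells which), for a name from the list of things; names that differ only in an ending like _2 or _b are one class to them, and where a whole thing is asked for, a point or a joint stands for the part that bears it (a point fixed in the world has none). Each returns a list of dicts, best first, with "p" (0 to 1); they miss things now and then, are a little off and sometimes report something else, mostly with a low value. They report only what shows in the picture. A call takes as long as a camera call.
- search_frame(picture, label): "at" ([x, y, z] in m, in the coordinates of the camera as it stood for that picture, good to about 4 mm: the middle of the surface that is visible of it).
- place_of(picture, label): "at" ([x, y, z] in m, in the coordinates of the camera as it stood for that picture, good to about 4 mm: a listed point, or the origin of a listed thing).
The state is a dict: "time_s": time; "joint_positions": joint angles; "joint_velocities": joint speeds; "effort": joint torques, N m; "ee_pos": TCP position; "ee_rot": TCP orientation; "ft_force": force on the tool from outside, world axes, zero at the start; "ft_torque": the same for the moment, N m; "gripper_width": opening from 0.0 (shut) to 1.0 (fully open).
Only numpy, scipy, OpenCV 4.12 (cv2) and the standard library are available. Lean on these libraries where they do the work, as an engineer would, in place of code of your own. Each camera call takes 0.05 s, during which the arm holds its last target.

## Task

First lock the bevelled steel block in its fixture by swinging the clamp handle a quarter turn, right to its stop. Then draw the centre punch out of the wooden tool block and set its point on the cross scribed on the block's bevel, with the punch square to the bevelled face, pressing lightly (a few newtons). Finish holding the punch there in the gripper, ready for the hammer; leave the other things lying around alone.

Things in the scene. Friction and masses are not known exactly. Their poses are not given: they have to be found in the camera images.
- fixture: grey base plate 100 x 124 x 10 mm, screwed down (it does not move), with a low steel nest (walls up to 22.5 mm) round the block and a post carrying the clamp. Origin on the surface, 14 mm to the -y side of the plate centre (the middle of the nest is at x = -5 mm, y = 0); x points away from the robot at yaw 0, z up.
- clamp_pivot (a point): point on the clamp's upright hinge axis, on the post, 47.5 mm above the surface, at (10, 52) mm in the fixture's frame. Axes as the fixture's.
- clamp (a joint): angle of the swing clamp about its upright axis, rad. 0 = open (the handle points along the fixture's -x, the short clamp finger along +x), pi/2 = closed stop (the handle points along the fixture's +y, the finger lies over the block's rear edge). It grows clockwise seen from above, and stays where it is left (friction about 2.5 N at the knob, no spring).
- clamp_knob (a point): middle of the black upright round grip at the end of the clamp's handle, 50 mm from the hinge axis; 16 mm across, its top 15 mm and the top of the flat handle arm 20 mm from this point (above, below). It stands 77.5 mm above the surface. The grip is fixed to the handle and may be pinched from above or pushed sideways.
- work: loose bright steel block 50 x 60 x 36 mm (0.4 to 0.75 kg) in the nest with about 1 mm of play. Origin in the middle of its underside, 10 mm above the surface; axes as the fixture's. The rear 20 mm of its top is level; the front 30 mm is a bevel that falls 20 degrees towards its -x side (25 mm high at the front edge).
- cross (a point): centre of the dark scribed cross (24 mm lines) on the bevel, 10 mm to the -y side of the block's middle, about 40 mm above the surface. Its z axis is square to the bevel, pointing out of the block (leaning 20 degrees from upright towards the block's -x).
- holder: wooden tool block, 50 x 50 x 40 mm, fixed, with an 11 mm square hole 30 mm deep, in which the punch stands upright. Origin in the middle of its underside, on the surface; x and y along its sides.
- punch: steel centre punch, 10 mm thick, 105 mm long, 70 g, standing point down in the tool block with 75 mm showing; it can be drawn straight up. Its y axis runs along the punch from the point to the head. Its shank behaves as a square bar with sides parallel to the tool block's sides, so grip it across the tool block's x or y. Origin 52.5 mm from either end, on the surface of the shank.
- punch_tip (a point): the punch's point, on its centre line; while it stands in the tool block, 10 mm above the surface.
- punch_head (a point): middle of the punch's blunt head, 105 mm from the point; while it stands in the tool block, 115 mm above the surface.
- oilstone: two-tone sharpening stone 45 x 125 x 24 mm lying behind the work; bystander. Origin under its middle.
- wrench: small open-ended wrench 28 x 155 x 7 mm lying near the front edge; bystander. Origin under its middle.
- nut: steel hexagon nut 24 x 27 x 13 mm, at the back left; bystander. Origin under its middle.
- tool_bit: ground square tool bit 12 x 110 x 12 mm near the front right corner; bystander. Origin under its middle.

How it is judged:
By the outcome, as a careful person would: the job done as asked, in the order asked, and still so for the second after the job is handed in, while the arm keeps its last pose, push and grip.
It also fails if it takes over 64 s, if anything falls off the work surface, if the arm or the gripper's body presses on something with over 40 N, if the wrist force passes 120 N, or if a joint passes its speed limit or range.

## Working session

There is one attempt and no reset: what is moved stays moved. The work goes in short steps, Python scripts to look and compute and a tool call to move; the robot and the scene stay as the last step left them, time stands still between calls to the robot, and variables do not carry over. Pictures are saved under pics/ and viewed, and the job is handed in when it is done.

Besides the shell and the picture viewer there is one more tool, called after "Request:" as name(argument=value, ...), one argument or row to a line, values as JSON. drive_tool: Moves the arm, as the interface text tells. Its arguments: {"type":"object","properties":{"translation":{"type":"array"},"delta_rot":{"type":"array"},"jaw":{"type":"array"},"newtons":{"type":"number"}},"required":["translation","delta_rot","jaw"]}

```bash
mkdir -p pics
cat > h.py <<'E'
import numpy as np, cv2
from workcell import readout, capture, ticket, search_frame, place_of
def shot(n,f):
    p=capture(n); cv2.imwrite('pics/'+f,p['pixels'][:,:,::-1]); return p
def w(p,a): return np.array(p['R']).T@(np.array(a)-np.array(p['t']))
def px(p,X):
    c=np.array(p['R'])@np.array(X)+np.array(p['t']); u=np.array(p['mtx'])@c; return u[:2]/u[2]
def depthpt(p,u,v):
    d=p['depth'][int(v),int(u)]; return w(p,d*(np.linalg.inv(p['mtx'])@np.array([u,v,1.])))
E
python3 - <<'E'
from h import *
np.set_printoptions(precision=4,suppress=True)
for n in ['scene','top']:
    p=shot(n,n+'1.png')
    print(n,p['mtx'],w(p,[0,0,0]))
    for l in ['fixture','clamp_pivot','clamp_knob','work','cross','holder','punch','punch_tip','punch_head','oilstone','wrench','nut','tool_bit']:
        r=place_of(p,l)
        print(l,[(round(q['p'],2),w(p,q['at']),px(p,w(p,q['at'])).round()) for q in r[:2]])
print(readout.state())
E
```

```text
scene [[369.3865   0.     259.6008]
 [  0.     369.3865 189.6662]
 [  0.       0.       1.    ]] [0.0628 0.6159 0.4254]
fixture [(0.59, array([ 0.4935, -0.1497, -0.    ]), array([292., 218.]))]
clamp_pivot [(0.9, array([ 0.5054, -0.1008,  0.0476]), array([279., 207.])), (0.27, array([ 0.6386, -0.0274, -0.0065]), array([220., 221.]))]
clamp_knob [(0.69, array([ 0.4576, -0.084 ,  0.0736]), array([293., 204.]))]
work [(0.72, array([ 0.486 , -0.1537,  0.0099]), array([296., 215.]))]
cross [(0.79, array([ 0.4723, -0.1575,  0.0363]), array([302., 207.]))]
holder [(0.7, array([0.514 , 0.1167, 0.0009]), array([219., 259.]))]
punch [(0.47, array([0.5087, 0.1169, 0.057 ]), array([220., 236.]))]
punch_tip []
punch_head [(0.68, array([ 0.4749, -0.1582,  0.0384]), array([301., 206.])), (0.6, array([0.5144, 0.1112, 0.1134]), array([219., 210.]))]
oilstone [(0.74, array([ 0.6404, -0.0298, -0.0019]), array([220., 219.]))]
wrench [(0.51, array([ 0.4026, -0.1125, -0.0031]), array([316., 235.]))]
nut [(0.6, array([ 0.6156,  0.2168, -0.0013]), array([149., 264.]))]
tool_bit [(0.73, array([ 0.3788, -0.28
[... 1086 characters left out ...]
nch []
nut [(0.6, array([0.6144, 0.2139, 0.0024]), array([160., 171.]))]
tool_bit [(0.7, array([0.5164, 0.1107, 0.1162]), array([196., 195.])), (0.59, array([ 0.3785, -0.2828, -0.0007]), array([369., 241.]))]
{'time_s': 1.4, 'joint_positions': array([-1.3465,  0.5275,  1.4327,  0.    ,  1.1814, -0.1785]), 'joint_velocities': array([ 0.0003,  0.0015,  0.0002, -0.0018, -0.0011, -0.    ]), 'effort': array([ -0.0008, -44.2327, -17.8416,  -0.0004,   0.0009,  -0.    ]), 'ee_pos': array([ 0.245 , -0.5749,  0.2453]), 'ee_rot': array([-0.    ,  0.9798,  0.2   ,  0.    ]), 'ft_force': array([-0.3413, -0.3873, -0.3702]), 'ft_torque': array([0.0106, 0.0327, 0.0043]), 'gripper_width': 1.0065889388512437}
```

Run:
```python
import cv2
a=cv2.imread('pics/top1.png'); cv2.imwrite('pics/top1c.png',cv2.resize(a[130:280,140:390],None,fx=3.2,fy=3.2,interpolation=cv2.INTER_CUBIC))
a=cv2.imread('pics/scene1.png'); cv2.imwrite('pics/scene1c.png',cv2.resize(a[150:300,130:380],None,fx=3.2,fy=3.2,interpolation=cv2.INTER_CUBIC))
```

```text
(no output)
```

View pics/top1c.png

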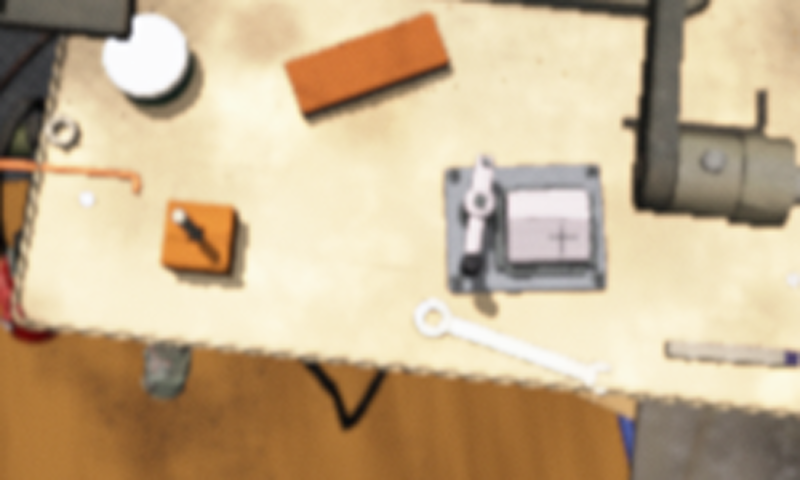

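View pics/scene1c.png

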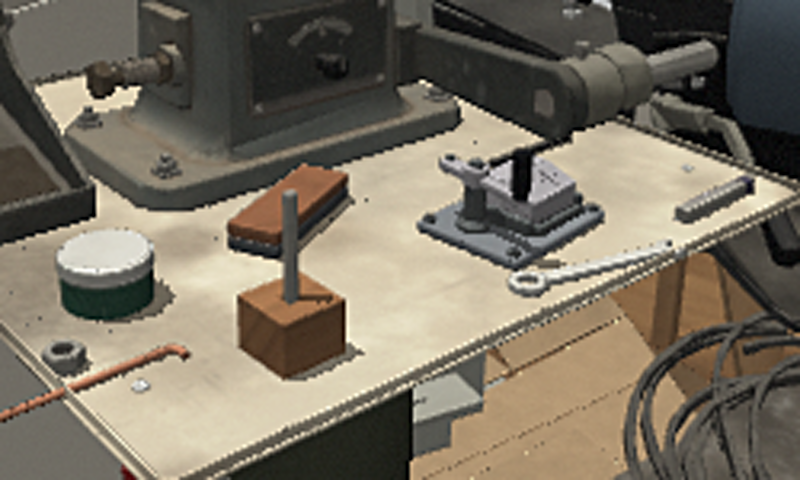

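View pics/top1.png

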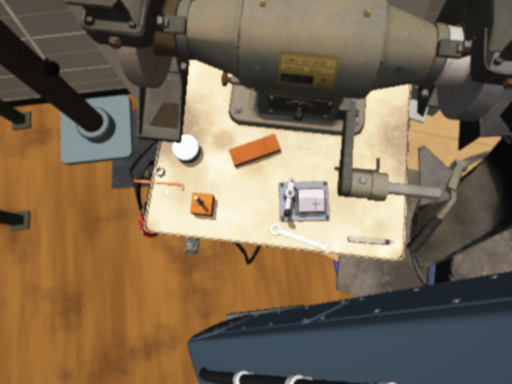

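```bash
cat >> h.py <<'E'
np.set_printoptions(precision=4,suppress=True)
def cloud(p):
    d=p['depth']; h,wd=d.shape; u,v=np.meshgrid(np.arange(wd),np.arange(h))
    r=np.stack([u,v,np.ones_like(u)],-1)@np.linalg.inv(p['mtx']).T
    return (r*d[...,None]-np.array(p['t']))@np.array(p['R'])
def onplane(p,uv,z):
    r=np.array(p['R']).T@(np.linalg.inv(p['mtx'])@np.array([uv[0],uv[1],1.])); c=w(p,[0,0,0]); return c+r*(z-c[2])/r[2]
E
python3 - <<'E'
from h import *
import pickle
ps={n:capture(n) for n in ['scene','top']}
pickle.dump(ps,open('ps1.pkl','wb'))
p=ps['top'];X=cloud(p);print('noise/levels')
# plate corners
for c in [(447,168),(603,165),(606,292),(447,290)]:
    uv=(140+c[0]/3.2,130+c[1]/3.2); print('plate',onplane(p,uv,0.01))
for c in [(165,200),(237,207),(233,273),(161,268)]:
    uv=(140+c[0]/3.2,130+c[1]/3.2); print('holder',onplane(p,uv,0.04))
for nm,c,z in [('head',(180,216),.115),('cross',(564,237),.04),('knob',(471,264),.0925),('pivot',(479,202),.06),('wrench ring',(432,317),.007)]:
    uv=(140+c[0]/3.2,130+c[1]/3.2); print(nm,onplane(p,uv,z),depthpt(p,*uv))
# obstacle height grid over workspace, merged from both
for n in ps:
    Y=cloud(ps[n]);ok=ps[n]['depth']>0;Y=Y[ok]
    print(n)
    for x in np.arange(.3,.9,.04):
        row=[]
        for y in np.arange(.34,-.5,-.04):
            m=(abs(Y[:,0]-x)<.02)&(abs(Y[:,1]-y)<.02)&(Y[:,2]>-.1)
            row.append('%4d'%(1000*Y[m,2].max()) if m.any() else '   .')
        print('%.2f'%x,' '.join(row))
E
```

```text
noise/levels
plate [ 0.5477 -0.0836  0.01  ]
plate [ 0.5358 -0.2051  0.01  ]
plate [ 0.4367 -0.1923  0.01  ]
plate [ 0.4525 -0.0716  0.01  ]
holder [0.5412 0.1326 0.04  ]
holder [0.5295 0.0791 0.04  ]
holder [0.4799 0.0865 0.04  ]
holder [0.4899 0.1395 0.04  ]
head [0.5116 0.11   0.115 ] [0.5116 0.1099 0.1154]
cross [ 0.4781 -0.162   0.04  ] [ 0.4778 -0.1617  0.0415]
knob [ 0.4584 -0.0864  0.0925] [ 0.458  -0.0862  0.095 ]
pivot [ 0.5081 -0.1006  0.06  ] [ 0.5063 -0.0998  0.069 ]
wrench ring [ 0.4336 -0.0578  0.007 ] [ 0.4346 -0.0581 -0.0032]
scene
0.30    .    .    .    .    .    .    .    .    .    .    .    .    .    .    .    .    .    .    .    .    .
0.34    .    .    .    .    .    .    .    .    .    .    .    .    .    7    7    7    7    7    6  -72  -75
0.38    .    .    .    .    .    .    .    .    .    7    7    9    7    8   13   13   14   13    7  -67  -68
0.42    .    .    .    .    .    9    8    8    8    8    8    7    5    9    2    2    1    4    8    .    .
0.46    .    .    8    8    9    8    2    2    1    1   93   93   43   42   88  105  110   92   93   92 
[... 2278 characters left out ...]
  329  333  337  323  314  324  411  411
0.70    .    .   90  108  272  120   38    4   17  327  336  344  350  355  359  359  344  334  330  413  414
0.74    .    .    .  471  472  472  400  297  326  356  358  361  361  362  361  370  359  335  322  396  295
0.78    .    .    .  431  388  405  405  328  336  360  370  361  362  362  361  360  356  327  310  346  339
0.82    .    .    .    .  107  210  373  327  336  356  356    .    .    .    .    .    .    .    .    .  293
0.86    .    .    .    .    .  142  329  317  317    .    .    .    .    .    .    .    .    .    .    .  243
0.90    .    .    .    .    .    3    4    5    .    .    .    .    .    .    .    .    .    .    .    .    .
```

```bash
python3 - <<'E'
from h import *
import pickle
ps=pickle.load(open('ps1.pkl','rb'))
for n in ps:
    p=ps[n];X=cloud(p);im=p['pixels'];hsv=cv2.cvtColor(im,cv2.COLOR_RGB2HSV)
    def rect(m,nm):
        q=X[m][:,:2]; r=cv2.minAreaRect((q*1000).astype(np.float32)); print(n,nm,m.sum(),r, q.mean(0), X[m][:,2].mean())
    near=lambda c,r:(np.hypot(X[...,0]-c[0],X[...,1]-c[1])<r)
    rect(near((.512,.11),.045)&(abs(X[...,2]-.042)<.006),'holder')
    rect(near((.49,-.14),.09)&(abs(X[...,2]-.011)<.007)&(hsv[...,1]<60),'plate')
    rect(near((.49,-.14),.06)&(X[...,2]>.03)&(X[...,2]<.055),'work')
    rect(near((.4584,-.0864),.02)&(X[...,2]>.085),'knob')
    rect(near((.512,.11),.02)&(X[...,2]>.105),'head')
    m=near((.51,-.1),.03)&(X[...,2]>.055)&(X[...,2]<.075);rect(m,'handle')
    print('gray',hsv[int(px(p,(.45,-.12,.01))[1]),int(px(p,(.45,-.12,.01))[0])])
E
python3 - <<'E'
import cv2
a=cv2.imread('pics/top1.png'); cv2.imwrite('pics/t2.png',cv2.resize(a[170:230,270:340],None,fx=10,fy=10,interpolation=cv2.INTER_CUBIC))
cv2.imwrite('pics/t3.png',cv2.resize(a[185:222,180:225],None,fx=12,fy=12,interpolation=cv2.INTER_CUBIC))
E
```

```text
scene holder 330 ((511.54534912109375, 112.74543762207031), (51.86164474487305, 52.769779205322266), 77.6497573852539) [0.5083 0.1163] 0.03974761299294725
scene plate 601 ((478.2110900878906, -110.92362976074219), (150.5778350830078, 109.00003814697266), 32.467506408691406) [ 0.4765 -0.1091] 0.010501903027367617
scene work 274 ((495.5635070800781, -131.65667724609375), (72.27812957763672, 95.27423858642578), 0.98711758852005) [ 0.4863 -0.131 ] 0.04123904835212877
scene knob 29 ((457.7472839355469, -83.4661865234375), (13.789017677307129, 12.401894569396973), 16.08747100830078) [ 0.4573 -0.0825] 0.09014095044155794
scene head 29 ((510.97735595703125, 113.25790405273438), (8.425955772399902, 9.416752815246582), 50.796104431152344) [0.5099 0.1144] 0.11087200232792327
scene handle 84 ((510.44775390625, -97.72901916503906), (18.728561401367188, 59.11296844482422), 77.60786437988281) [ 0.5092 -0.0968] 0.0595407609488441
gray [111  12 145]
top holder 387 ((512.1102294921875, 111.78286743164062), (50.333282470703125, 50.41845703125), 78.3675765991211) [0.5107 0.111 ] 0.040647661623614086
top plate 1064 ((488.0745544433594, -133.99862670898438), (154.6932373046875, 173.6681671142578), 78.50257110595703) [ 0.487  -0.1296] 0.01076453710281985
top work 572 ((493.9709167480469, -136.81134033203125), (98.39776611328125, 65.10205841064453), 65.44364929199219) [ 0.4887 -0.1484] 0.043187049781763236
top knob 39 ((459.9211120605469, -86.26801300048828), (13.980643272399902, 13.61750316619873), 87.10952758789062) [ 0.4596 -0.0858] 0.09217172019151632
top head 21 ((511.30450439453125, 111.08802032470703), (7.605250835418701, 8.457907676696777), 78.31094360351562) [0.5111 0.1114] 0.11315327874190598
top handle 144 ((510.17901611328125, -99.05915832519531), (18.955583572387695, 59.2786750793457), 81.18766021728516) [ 0.5099 -0.0997] 0.060527376841227255
gray [114   7 176]
```

View pics/t2.png

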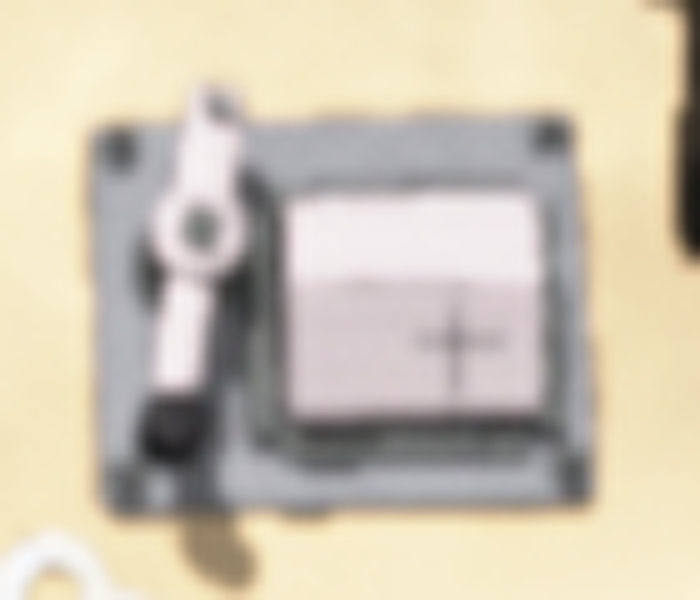

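View pics/t3.png

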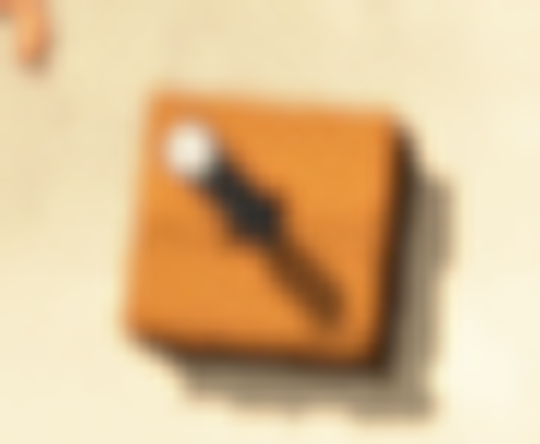

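Run:
```python
from h import *
import pickle
p=pickle.load(open('ps1.pkl','rb'))['top']
f=lambda u,v,z:onplane(p,(270+u/10-.5,170+v/10-.5),z)
c=[f(95,120,.01),f(570,115,.01),f(593,510,.01),f(103,517,.01)]
for i,(a,b,o) in enumerate([(c[1],c[0],90),(c[2],c[3],90),(c[3],c[0],0),(c[2],c[1],0),(f(537,193,.046),f(290,195,.046),90),(f(540,280,.046),f(288,280,.046),90),(f(508,340,.0405),f(418,342,.0405),90),(f(543,415,.035),f(290,415,.035),90),(f(168,430,.0925),f(201,230,.065),0)]):
    d=b-a; print(np.degrees(np.arctan2(d[1],d[0]))-o, np.hypot(*d[:2]))
print(np.mean(c,0), f(457,341,.0405), f(201,230,.065), f(170,430,.0925))
```

```text
-6.105116956605073 0.1190341674258098
-5.877937960145886 0.1201275890957265
-6.00089655257805 0.10000229232021313
-5.371512078464465 0.09953397823761934
-6.245360007979045 0.059223257389766595
-6.714799991445048 0.060117941136352486
-5.419429760410537 0.02154671760433385
-6.706553571104436 0.06064572448344855
-17.422356457262865 0.052400772060130905
[ 0.4945 -0.1364  0.01  ] [ 0.4794 -0.1596  0.0405] [ 0.5086 -0.1001  0.065 ] [ 0.4586 -0.0849  0.0925]
```

Request:
drive_tool(
  translation=[
    [1.4,3.2,0],
    [1.4,3.2,0],
    [1.4,3.2,0],
    [1.4,3.2,0],
    [1.4,3.2,0],
    [1.4,3.2,0],
    [1.4,3.2,0],
    [1.4,3.2,0],
    [1.4,3.2,0],
    [1.4,3.2,-1],
    [1.4,3.2,-1],
    [1.4,3.2,-1],
  ],
  delta_rot=[
    [0,0,0.12],
    [0,0,0.12],
    [0,0,0.12],
    [0,0,0.12],
    [0,0,0.12],
    [0,0,0.12],
    [0,0,0.12],
    [0,0,0.12],
    [0,0,0.12],
    [0,0,0.12],
    [0,0,0.12],
    [0,0,0.12],
  ],
  jaw=[45,45,45,45,45,45,45,45,45,45,45,45],
  newtons=40,
)

```text
time_s: 2.5
ee_pos: [0.4137, -0.1896, 0.2155]
ee_rot: [0.001, 0.602, 0.798, -0.0]
ft_force: [0.7, -1.1, -0.1]
gripper_width: 0.45
```

Request:
drive_tool(
  translation=[
    [1.2,2.6,-1.5],
    [1.2,2.6,-2],
    [1.2,2.6,-2],
    [1.0,2.7,-2],
    [0,0,-2],
    [0,0,-2],
    [0,0,-1.5],
    [0,0,-0.7],
    [0,0,0],
    [0,0,0],
  ],
  delta_rot=[
    [0,0,0.11],
    [0,0,0.11],
    [0,0,0.1],
    [0,0,0],
    [0,0,0],
    [0,0,0],
    [0,0,0],
    [0,0,0],
    [0,0,0],
    [0,0,0],
  ],
  jaw=[45,45,45,45,45,45,45,45,45,45],
)

```text
time_s: 3.33
ee_pos: [0.4592, -0.0862, 0.0784]
ee_rot: [0.0, 0.47, 0.883, 0.0]
ft_force: [0.6, 0.5, 0.1]
gripper_width: 0.454
```

Run:
```python
from h import *
p=shot('scene','s2.png');q=shot('top','t4.png')
a=p['pixels'][:,:,::-1]; cv2.imwrite('pics/s2c.png',cv2.resize(a[130:250,210:370],None,fx=5,fy=5,interpolation=cv2.INTER_CUBIC))
print(px(p,(.459,-.0855,.0775)))
```

```text
[292.618  202.3194]
```

View pics/s2c.png

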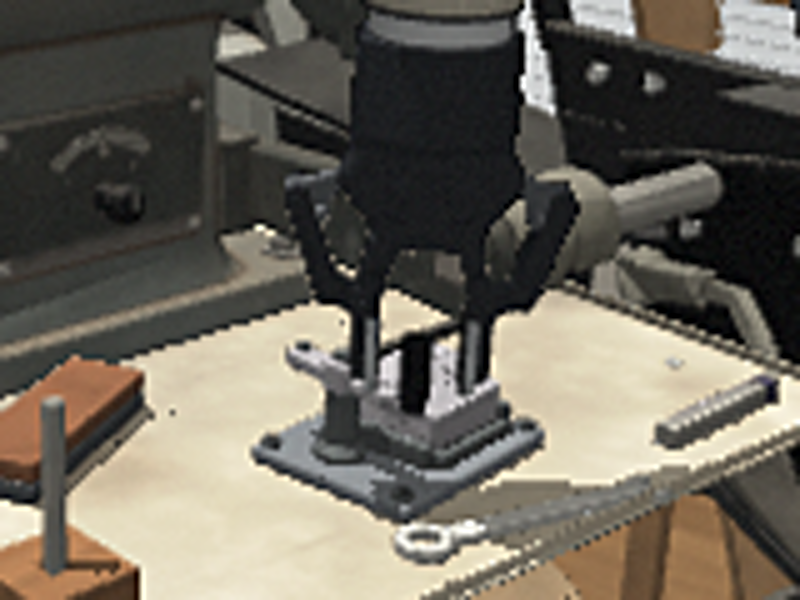

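The knob (417, 375 in the crop) stands midway between the open fingers. Closing.

Request:
drive_tool(
  translation=[
    [0,0,0],
    [0,0,0],
    [0,0,0],
    [0,0,0],
    [0,0,0],
    [0,0,0],
  ],
  delta_rot=[
    [0,0,0],
    [0,0,0],
    [0,0,0],
    [0,0,0],
    [0,0,0],
    [0,0,0],
  ],
  jaw=[10,10,10,10,10,10],
  newtons=40,
)

```text
time_s: 3.93
ee_pos: [0.46, -0.0864, 0.0793]
ee_rot: [0.002, 0.47, 0.883, 0.0]
ft_force: [0.6, 0.1, 6.2]
gripper_width: 0.169
```

Run:
```python
import numpy as np
P=np.array([.5088,-.1000]); k=np.array([.459,-.0857])
a0=np.arctan2(*(k-P)[::-1]); r=np.hypot(*(k-P)); a1=np.radians(90-6.2)
print(r,np.degrees(a0))
t=np.linspace(a0,a1,17); q=P+np.linspace(r,.05,17)[:,None]*np.c_[np.cos(t),np.sin(t)]
print(np.round(np.diff(q,axis=0)*100,2).tolist(), q[-1])
```

```text
0.05181245024123064 163.97865533720685
[[0.15, 0.43], [0.19, 0.41], [0.23, 0.39], [0.26, 0.37], [0.29, 0.34], [0.32, 0.32], [0.34, 0.29], [0.37, 0.26], [0.39, 0.22], [0.4, 0.19], [0.42, 0.15], [0.43, 0.11], [0.43, 0.08], [0.44, 0.04], [0.44, -0.0], [0.44, -0.04]] [ 0.51419997 -0.05029245]
```

Request:
drive_tool(
  translation=[
    [0.15,0.43,0.2],
    [0.19,0.41,0],
    [0.23,0.39,0],
    [0.26,0.37,0],
    [0.29,0.34,0],
    [0.32,0.32,0],
    [0.34,0.29,0],
    [0.37,0.26,0],
  ],
  delta_rot=[
    [0,0,0],
    [0,0,0],
    [0,0,0],
    [0,0,0],
    [0,0,0],
    [0,0,0],
    [0,0,0],
    [0,0,0],
  ],
  jaw=[10,10,10,10,10,10,10,10],
)

```text
time_s: 4.6
ee_pos: [0.4745, -0.0566, 0.0794]
ee_rot: [-0.007, 0.47, 0.882, -0.002]
ft_force: [-10.2, -0.9, 3.8]
gripper_width: 0.17
```

Request:
drive_tool(
  translation=[
    [0.39,0.22,0],
    [0.4,0.19,0],
    [0.42,0.15,0],
    [0.43,0.11,0],
    [0.43,0.08,0],
    [0.44,0.04,0],
    [0.44,0,0],
    [0.44,-0.04,0],
    [0,0,0],
  ],
  delta_rot=[
    [0,0,0],
    [0,0,0],
    [0,0,0],
    [0,0,0],
    [0,0,0],
    [0,0,0],
    [0,0,0],
    [0,0,0],
    [0,0,0],
  ],
  jaw=[10,10,10,10,10,10,10,10,10],
)

```text
time_s: 5.35
ee_pos: [0.507, -0.0455, 0.0793]
ee_rot: [-0.009, 0.471, 0.882, -0.0]
ft_force: [-7.2, 11.3, 5.7]
gripper_width: 0.169
```

Run:
```python
from h import *
p=shot('scene','s3.png');q=shot('top','t5.png')
a=cv2.resize(p['pixels'][130:250,210:370,::-1],(560,420),interpolation=cv2.INTER_CUBIC)
b=q['pixels'][:,:,::-1]; cv2.imwrite('pics/s3c.png',a)
cv2.imwrite('pics/t5c.png',cv2.resize(b[160:230,255:345],None,fx=8,fy=8,interpolation=cv2.INTER_CUBIC))
for l in ['clamp_knob','clamp_pivot']:
  for c in (p,q):
    print(l,[(r['p'],w(c,r['at'])) for r in place_of(c,l)[:2]])
print(readout.state()['ft_force'])
```

```text
clamp_knob [(0.52, array([ 0.5076, -0.05  ,  0.0741])), (0.45, array([ 0.4052, -0.114 , -0.0053]))]
clamp_knob []
clamp_pivot [(0.96, array([ 0.5033, -0.0996,  0.0495]))]
clamp_pivot []
[-7.769  10.4061  4.119 ]
```

View pics/s3c.png

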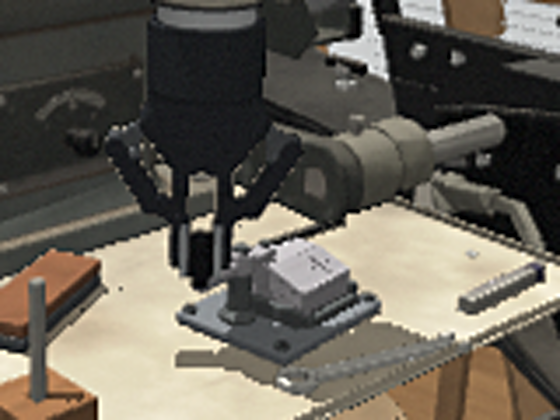

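View pics/t5c.png

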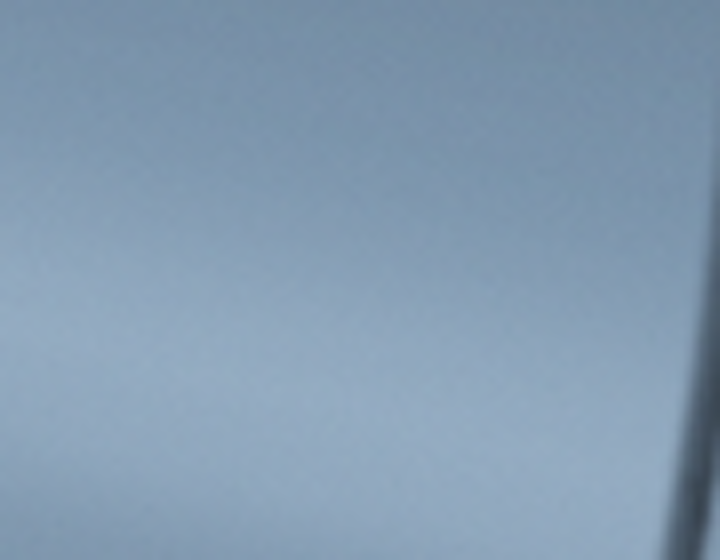

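Request:
drive_tool(
  translation=[
    [0.4,-0.04,0],
    [0.4,-0.04,0],
    [0.4,-0.04,0],
    [0,0,0],
  ],
  delta_rot=[
    [0,0,0],
    [0,0,0],
    [0,0,0],
    [0,0,0],
  ],
  jaw=[10,10,10,10],
)

```text
time_s: 5.98
ee_pos: [0.5114, -0.0461, 0.0791]
ee_rot: [-0.017, 0.47, 0.882, -0.003]
ft_force: [-21.3, 5.4, 16.1]
gripper_width: 0.17
```

Request:
drive_tool(
  translation=[
    [0.4,-0.04,0],
    [0.4,-0.04,0],
    [0,0,0],
  ],
  delta_rot=[
    [0,0,0],
    [0,0,0],
    [0,0,0],
  ],
  jaw=[10,10,10],
)

```text
time_s: 6.23
ee_pos: [0.5117, -0.046, 0.0789]
ee_rot: [-0.025, 0.469, 0.883, -0.006]
ft_force: [-34.7, 2.5, 27.8]
gripper_width: 0.171
```

Run:
```python
from h import *
s=readout.state();print(s['ft_force'],s['ee_pos'])
p=shot('scene','s4.png')
cv2.imwrite('pics/s4c.png',cv2.resize(p['pixels'][160:250,240:340,::-1],None,fx=7,fy=6.5,interpolation=cv2.INTER_CUBIC))
for l in ['clamp_knob','clamp_pivot']:
  for c in (p,):
    print(l,[(r['p'],w(c,r['at'])) for r in place_of(c,l)[:2]])
```

```text
[-34.6844   2.4601  27.7968] [ 0.5117 -0.046   0.0789]
clamp_knob [(0.68, array([ 0.5125, -0.0473,  0.0734]))]
clamp_pivot [(0.96, array([ 0.5032, -0.0993,  0.0479])), (0.63, array([ 0.4054, -0.1145, -0.0009]))]
```

View pics/s4c.png

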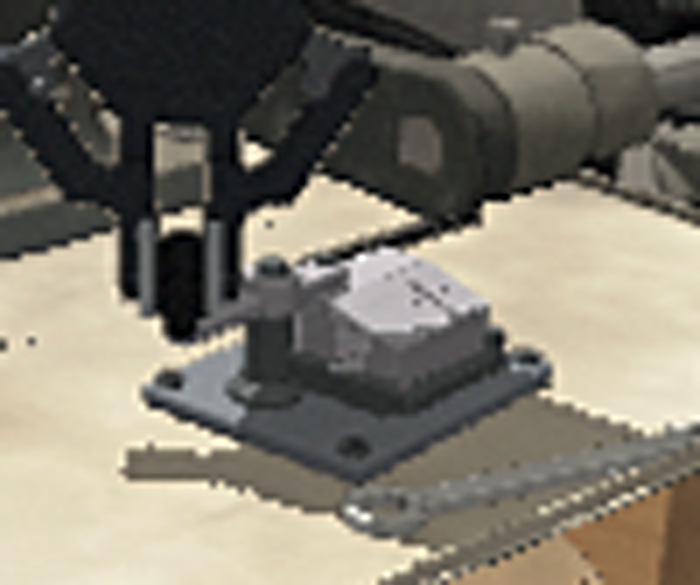

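Firm stop (only 0.3 mm for 13 N more). Relax the push, open and lift.

Request:
drive_tool(
  translation=[
    [-1,0.05,0],
    [-0.7,0.05,0],
    [0,0,0],
    [0,0,0],
    [0,0,0],
    [0,0,0],
    [0,0,0],
    [0,0,1],
    [0,0,2],
    [0,0,3],
    [0,1.5,3],
    [0,3,3],
  ],
  delta_rot=[
    [0,0,0],
    [0,0,0],
    [0,0,0],
    [0,0,0],
    [0,0,0],
    [0,0,0],
    [0,0,0],
    [0,0,0],
    [0,0,0],
    [0,0,-0.1],
    [0,0,-0.1],
    [0,0,-0.1],
  ],
  jaw=[10,10,45,45,45,45,45,45,45,45,45,45],
)

```text
time_s: 7.38
ee_pos: [0.5184, -0.0089, 0.2018]
ee_rot: [0.001, 0.6, 0.8, -0.0]
ft_force: [0.7, 0.8, 0.2]
gripper_width: 0.446
```

Request:
drive_tool(
  translation=[
    [-0.1,3,0],
    [-0.1,3,0],
    [-0.2,3,0],
    [-0.2,2.8,0],
    [0,0.2,0],
    [0,0,0],
  ],
  delta_rot=[
    [0,0,-0.12],
    [0,0,-0.12],
    [0,0,-0.12],
    [0,0,-0.12],
    [0,0,-0.015],
    [0,0,0],
  ],
  jaw=[45,45,45,45,45,45],
)

```text
time_s: 7.88
ee_pos: [0.5113, 0.1144, 0.2005]
ee_rot: [0.0, 0.774, 0.633, 0.0]
ft_force: [-0.8, 0.2, -0.4]
gripper_width: 0.452
```

Run:
```python
from h import *
s=readout.state();print(s['ee_rot'],s['ee_pos'])
p=shot('scene','s5.png');q=shot('top','t6.png')
cv2.imwrite('pics/s5c.png',cv2.resize(p['pixels'][160:280,190:350,::-1],None,fx=5,fy=5,interpolation=cv2.INTER_CUBIC))
cv2.imwrite('pics/t6c.png',cv2.resize(q['pixels'][140:260,190:350,::-1],None,fx=5,fy=5,interpolation=cv2.INTER_CUBIC))
for l in ['clamp_knob','clamp_pivot','cross','punch_head']:
  for c in (p,q):
    print(l,[(r['p'],w(c,r['at'])) for r in place_of(c,l)[:2]])
import pickle;pickle.dump({'scene':p,'top':q},open('ps2.pkl','wb'))
```

```text
[0.0004 0.7738 0.6334 0.0003] [0.5113 0.1144 0.2005]
clamp_knob [(0.67, array([ 0.5126, -0.0495,  0.074 ])), (0.41, array([ 0.4747, -0.1566,  0.0393]))]
clamp_knob [(0.6, array([ 0.5131, -0.0491,  0.0771]))]
clamp_pivot []
clamp_pivot [(0.66, array([ 0.507 , -0.1012,  0.0501]))]
cross [(0.85, array([ 0.4728, -0.1587,  0.038 ]))]
cross [(0.68, array([ 0.4798, -0.1603,  0.0349]))]
punch_head [(0.54, array([0.5128, 0.1138, 0.1133]))]
punch_head [(0.43, array([ 0.51  , -0.1007,  0.0519])), (0.4, array([0.5165, 0.1108, 0.1161]))]
```

View pics/s5c.png

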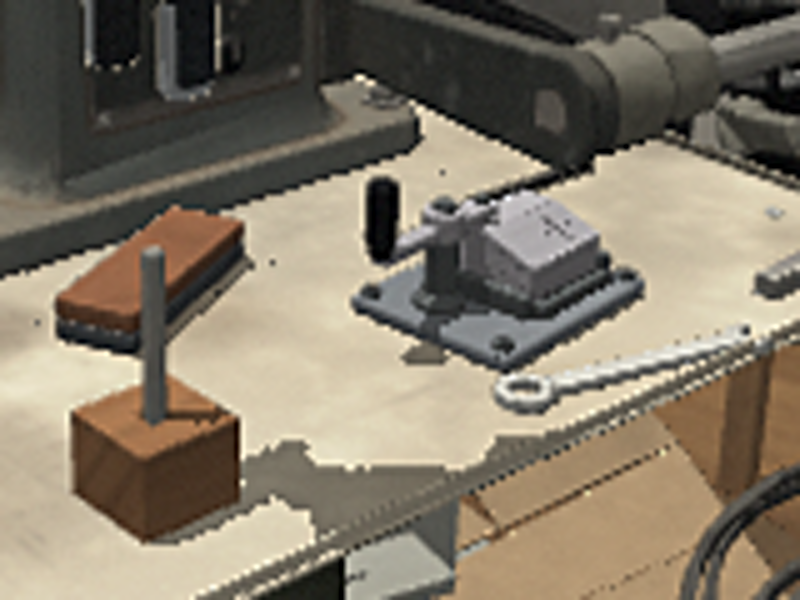

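View pics/t6c.png

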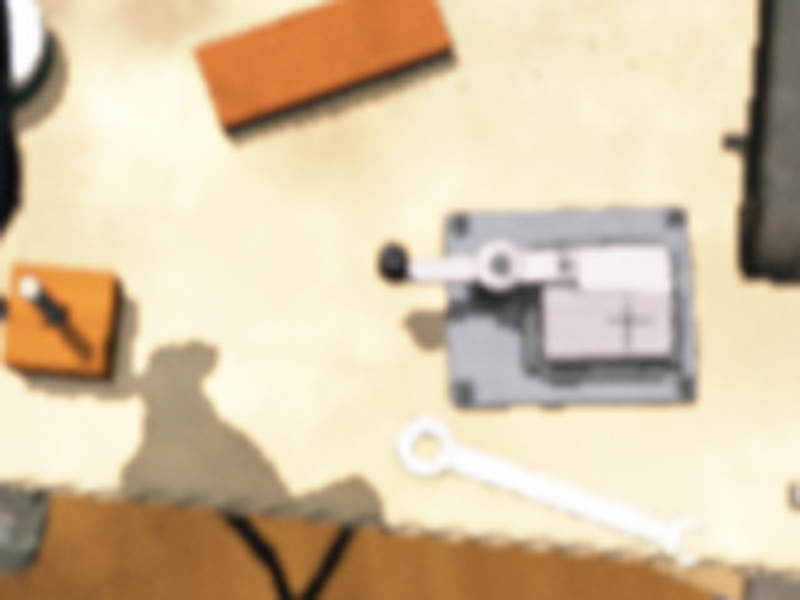

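Run:
```python
from h import *
import pickle
d=pickle.load(open('ps2.pkl','rb'));p,q=d['scene'],d['top']
S=lambda u,v,z:onplane(p,(190+u/5-.4,160+v/5-.4),z)
T=lambda u,v,z:onplane(q,(190+u/5-.4,140+v/5-.4),z)
print('cross',S(558,226,.0405),T(630,320,.0405))
print('head',S(152,250,.115),T(31,289,.115))
print('punch base on holder z=.04: scene',S(154,418,.04),'top',T(57,318,.04))
print('knob',S(382,180,.0925),T(395,263,.0925),'piv',T(501,264,.065))
print('holder top corners',[T(*c,.04) for c in [(14,265),(118,270),(110,378),(5,368)]])
def fine(P,c,g,n):
    im=cv2.cvtColor(P['pixels'],cv2.COLOR_RGB2GRAY); X=px(P,c).astype(int); cv2.imwrite('pics/'+n,cv2.resize(im[X[1]-14:X[1]+14,X[0]-18:X[0]+18],None,fx=16,fy=16,interpolation=cv2.INTER_CUBIC)); print(n,X-[18,14])
fine(p,(.479,-.16,.0405),1,'cs.png'); fine(q,(.479,-.16,.0405),1,'ct.png')
```

```text
cross [ 0.4755 -0.1603  0.0405] [ 0.4793 -0.1605  0.0405]
head [0.5108 0.1133 0.115 ] [0.512 0.111 0.115]
punch base on holder z=.04: scene [0.5093 0.1153 0.04  ] top [0.5124 0.1121 0.04  ]
knob [ 0.5113 -0.0496  0.0925] [ 0.5094 -0.0505  0.0925] piv [ 0.5088 -0.1006  0.065 ]
holder top corners [array([0.5407, 0.1306, 0.04  ]), array([0.5324, 0.0809, 0.04  ]), array([0.4805, 0.0893, 0.04  ]), array([0.4912, 0.1387, 0.04  ])]
cs.png [281 190]
ct.png [297 189]
```

View pics/cs.png

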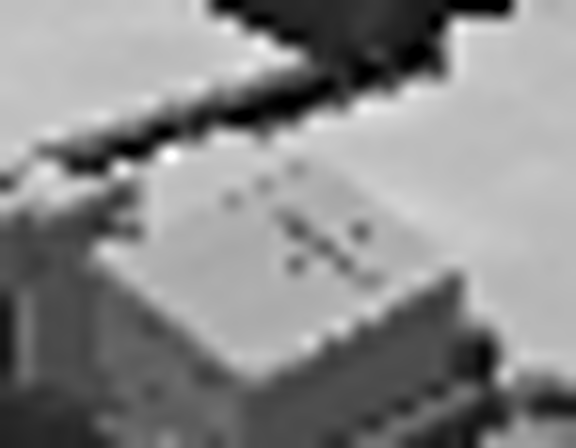

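View pics/ct.png

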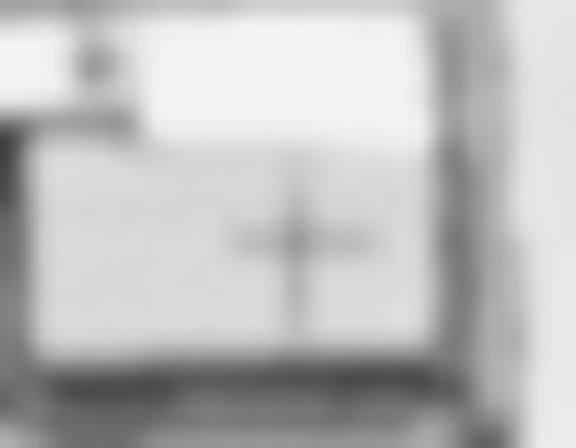

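Request:
drive_tool(
  translation=[
    [0,-0.25,0],
    [0,0,-2.5],
    [0,0,-3],
    [0,0,-3],
    [0,0,-2.5],
    [0,0,-1],
    [0,0,0],
    [0,0,0],
    [0,0,0],
    [0,0,0],
    [0,0,0],
    [0,0,0],
  ],
  delta_rot=[
    [0,0,-0.01],
    [0,0,0],
    [0,0,0],
    [0,0,0],
    [0,0,0],
    [0,0,0],
    [0,0,0],
    [0,0,0],
    [0,0,0],
    [0,0,0],
    [0,0,0],
    [0,0,0],
  ],
  jaw=[45,45,45,45,45,45,45,5,5,5,5,5],
  newtons=60,
)

```text
time_s: 9.38
ee_pos: [0.5126, 0.1107, 0.0811]
ee_rot: [0.001, 0.778, 0.628, 0.001]
ft_force: [1.0, -0.5, 1.7]
gripper_width: 0.099
```

Request:
drive_tool(
  translation=[
    [0,0,0],
    [0,0,0],
    [0,0,0.5],
    [0,0,0.8],
    [0,0,1],
    [0,0,1.5],
    [0,0,2],
    [0,0,2],
    [0,0,2],
    [0,0,2],
    [0,0,0],
    [0,0,0],
  ],
  delta_rot=[
    [0,0,0],
    [0,0,0],
    [0,0,0],
    [0,0,0],
    [0,0,0],
    [0,0,0],
    [0,0,0],
    [0,0,0],
    [0,0,0],
    [0,0,0],
    [0,0,0],
    [0,0,0],
  ],
  jaw=[5,5,5,5,5,5,5,5,5,5,5,5],
)

```text
time_s: 10.38
ee_pos: [0.5109, 0.1107, 0.199]
ee_rot: [0.0, 0.778, 0.628, 0.0]
ft_force: [-1.0, 0.2, -1.9]
gripper_width: 0.107
```

Run:
```python
from h import *
s=readout.state();print(s['ee_rot'],s['ee_pos'],s['ft_force'],s['gripper_width'],s['joint_positions'])
p=shot('scene','s6.png')
print(px(p,s['ee_pos']))
cv2.imwrite('pics/s6c.png',cv2.resize(p['pixels'][150:290,150:290,::-1],None,fx=4.2,fy=4.2,interpolation=cv2.INTER_CUBIC))
for l in ['punch_tip','punch_head']:
    print(l,[(r['p'],w(p,r['at'])) for r in place_of(p,l)[:2]])
```

```text
[0.0002 0.7782 0.628  0.0004] [0.5109 0.1107 0.199 ] [-1.0286  0.1617 -1.8712] 0.10680628403906013 [-0.0006  0.455   1.7367  0.0001  0.949   0.2123]
[220.2426 169.2598]
punch_tip [(0.54, array([0.5029, 0.1164, 0.1283]))]
punch_head []
```

View pics/s6c.png

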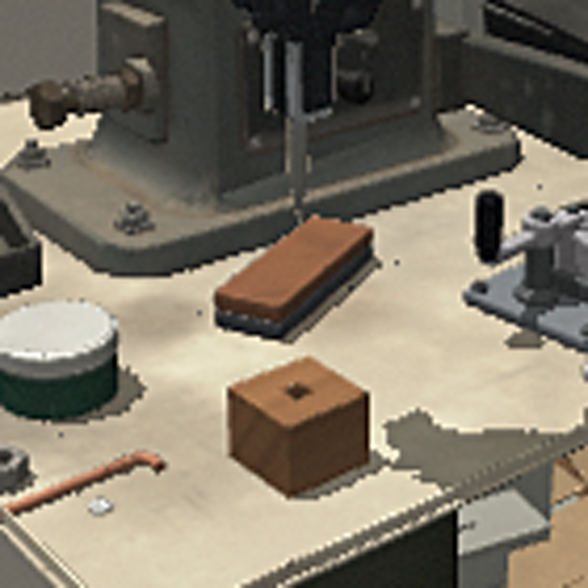

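Request:
drive_tool(
  translation=[
    [-0.64,-2.67,0],
    [-0.64,-2.67,0],
    [-0.64,-2.67,0],
    [-0.64,-2.67,0],
    [-0.64,-2.67,0],
    [-0.64,-2.67,0],
    [-0.64,-2.67,-1.3],
    [-0.64,-2.67,-2],
    [-0.64,-2.67,-2],
    [-0.64,-2.67,-2],
    [0,0,0],
    [0,0,0],
  ],
  delta_rot=[
    [0,0,0],
    [0,0,0],
    [0,0,0],
    [0,0,0],
    [-0.0075,-0.0694,0],
    [-0.0075,-0.0694,0],
    [-0.0075,-0.0694,0],
    [-0.0075,-0.0694,0],
    [-0.0075,-0.0694,0],
    [0,0,0],
    [0,0,0],
    [0,0,0],
  ],
  jaw=[5,5,5,5,5,5,5,5,5,5,5,5],
)

```text
time_s: 11.53
ee_pos: [0.4531, -0.1348, 0.1366]
ee_rot: [0.1, 0.769, 0.621, 0.111]
ft_force: [-0.8, 1.0, -0.6]
gripper_width: 0.101
```

Run:
```python
from h import *
from scipy.spatial.transform import Rotation as Ro
s=readout.state();print(s['ee_rot'],s['ee_pos'],s['ft_force'],s['gripper_width'])
z=Ro.from_quat(np.roll(s['ee_rot'],-1)).as_matrix()[:,2];print('z',z)
tip=s['ee_pos']+.071*z; print('tip',tip)
p=shot('scene','s7.png');q=shot('top','t7.png')
for n,c in (('s',p),('t',q)):
    print(n,'tip px',px(c,tip),'cross',px(c,(.478,-.16,.0405)))
    X=px(c,tip).astype(int)
    cv2.imwrite('pics/%s7c.png'%n,cv2.resize(c['pixels'][X[1]-40:X[1]+25,X[0]-45:X[0]+45,::-1],None,fx=8,fy=8,interpolation=cv2.INTER_CUBIC));print(X-[45,40])
    for l in ['punch_tip','cross']:
        print(l,[(r['p'],w(c,r['at'])) for r in place_of(c,l)[:2]])
```

```text
[0.0996 0.7691 0.6215 0.1113] [ 0.4531 -0.1348  0.1366] [-0.7827  1.0032 -0.5886] 0.1006435193394499
z [ 0.2951 -0.0148 -0.9554]
tip [ 0.474  -0.1358  0.0688]
s tip px [297.6103 197.7152] cross [300.3024 204.5964]
[252 157]
punch_tip [(0.5, array([ 0.4691, -0.132 ,  0.0689]))]
cross [(0.76, array([ 0.4755, -0.159 ,  0.0364]))]
t tip px [306.9372 204.9198] cross [315.4686 204.142 ]
[261 164]
punch_tip [(0.24, array([ 0.4888, -0.1465,  0.0107]))]
cross [(0.48, array([ 0.4772, -0.1607,  0.038 ]))]
```

View pics/s7c.png

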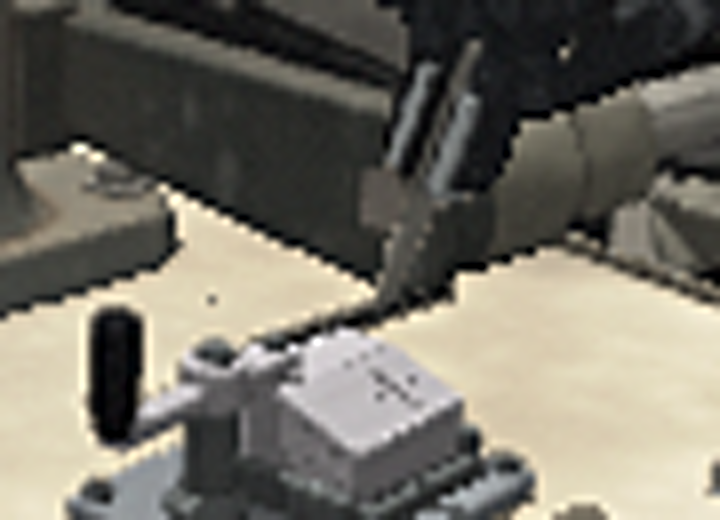

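View pics/t7c.png

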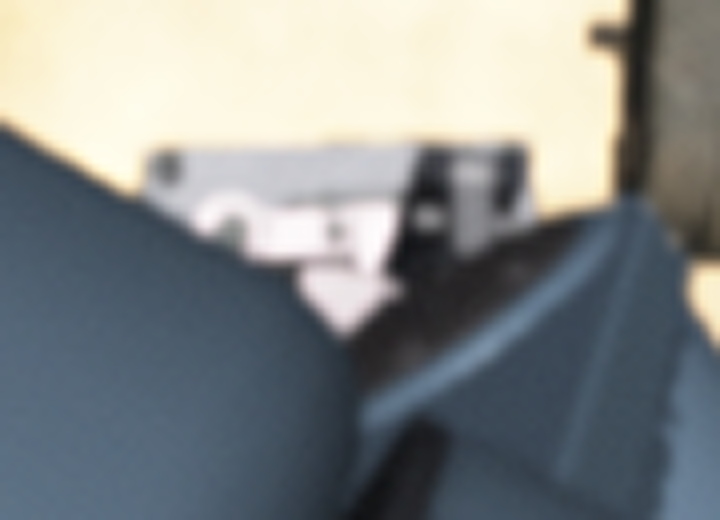

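```bash
cat >> h.py <<'E'
from scipy.spatial.transform import Rotation as Ro
N=np.array([-.340,.0369,.940]);N/=np.linalg.norm(N)
def plan(cross,hov,L=.071,lat=(0,0)):
    s=readout.state();R=Ro.from_quat(np.roll(s['ee_rot'],-1)).as_matrix();z=R[:,2]
    ax=np.cross(z,-N);a=np.arcsin(np.linalg.norm(ax));rv=ax/np.linalg.norm(ax)*a
    R2=Ro.from_rotvec(rv).as_matrix()@R
    tcp=np.array(cross)+hov*N-R2@np.array([lat[0],lat[1],L])
    print('time',s['time_s'],'F',s['ft_force'],'grip',s['gripper_width'],'tool z',z,'tilt err deg',np.degrees(a))
    print('tip now',s['ee_pos']+R@np.array([lat[0],lat[1],L]),'shift cm',100*(tcp-s['ee_pos']),'rotvec',rv)
E
python3 -c "
from h import *
plan((.478,-.16,.0405),.015)"
```

```text
time 11.8333 F [ 0.1677  0.4516 -0.4916] grip 0.10393118458687198 tool z [ 0.2998 -0.0167 -0.9539] tilt err deg 2.6979589808188704
tip now [ 0.476  -0.1344  0.0712] shift cm [-0.5992 -2.3593 -1.7626] rotvec [-0.0195 -0.0425 -0.0054]
```

Request:
drive_tool(
  translation=[
    [-0.15,-0.6,-0.2],
    [-0.15,-0.6,-0.2],
    [-0.15,-0.6,-0.2],
    [-0.15,-0.56,-0.3],
    [0,0,-0.4],
    [0,0,-0.4],
    [0,0,0],
    [0,0,0],
  ],
  delta_rot=[
    [-0.005,-0.0106,-0.0013],
    [-0.005,-0.0106,-0.0013],
    [-0.005,-0.0106,-0.0013],
    [-0.005,-0.0106,-0.0013],
    [0,0,0],
    [0,0,0],
    [0,0,0],
    [0,0,0],
  ],
  jaw=[5,5,5,5,5,5,5,5],
)

```text
time_s: 12.5
ee_pos: [0.4487, -0.1572, 0.1217]
ee_rot: [0.123, 0.765, 0.62, 0.122]
ft_force: [-0.2, 0.6, -0.1]
gripper_width: 0.103
```

Run:
```python
from h import *
plan((.478,-.16,.0405),.015)
s=readout.state();z=Ro.from_quat(np.roll(s['ee_rot'],-1)).as_matrix()[:,2]
tip=s['ee_pos']+.071*z
p=shot('scene','s8.png');q=shot('top','t8.png')
print([(r['p'],w(p,r['at'])) for l in ['punch_tip','cross'] for r in place_of(p,l)[:2]])
print('px tip',px(p,tip),'axis @-40mm',px(p,tip-.04*z),'cross',px(p,(.478,-.16,.0405)))
cv2.imwrite('pics/s8c.png',cv2.resize(p['pixels'][155:230,260:340,::-1],None,fx=9,fy=8,interpolation=cv2.INTER_CUBIC))
cv2.imwrite('pics/t8c.png',q['pixels'][:,:,::-1])
```

```text
time 12.5 F [-0.2304  0.5602 -0.0982] grip 0.10319648699700582 tool z [ 0.3395 -0.0374 -0.9399] tilt err deg 0.036108983672217605
tip now [ 0.4728 -0.1599  0.055 ] shift cm [ 0.0099  0.0422 -0.0431] rotvec [ 0.0004 -0.0004  0.0002]
[(0.63, array([ 0.5127, -0.0512,  0.0751])), (0.59, array([ 0.4697, -0.1583,  0.0565])), (0.89, array([ 0.4754, -0.1589,  0.0368])), (0.53, array([ 0.4884, -0.1562,  0.0095]))]
px tip [302.438 199.947] axis @-40mm [307.9216 187.6666] cross [300.3024 204.5964]
```

View pics/s8c.png

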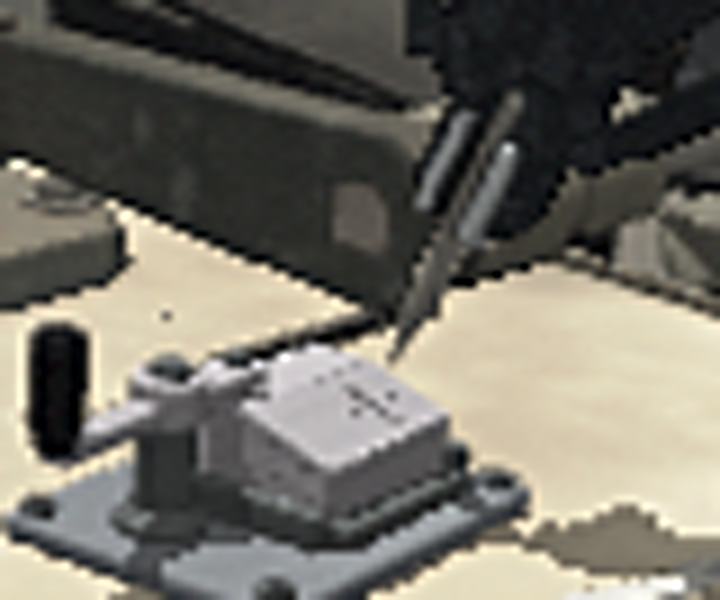

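View pics/t8c.png

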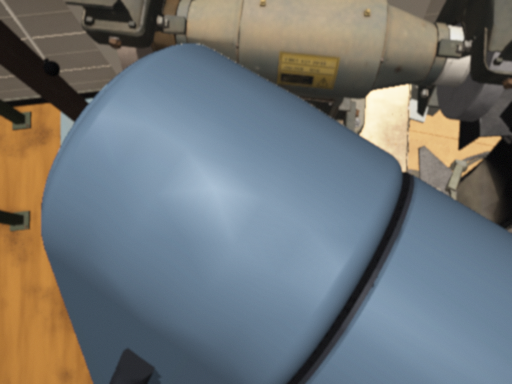

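Run:
```python
from h import *
s=readout.state();z=Ro.from_quat(np.roll(s['ee_rot'],-1)).as_matrix()[:,2]
R=Ro.from_quat(np.roll(s['ee_rot'],-1)).as_matrix()
tip=s['ee_pos']+.071*z
p=shot('scene','s9.png')
im=p['pixels'][:,:,::-1]
cv2.imwrite('pics/s9c.png',cv2.resize(im[162:212,284:330],None,fx=12,fy=12,interpolation=cv2.INTER_NEAREST))
for l in (0,.02,.04,.055,.075,.105): print(l,px(p,tip-l*z), np.array(p['R'])[2]@(tip-l*z)+p['t'][2])
X=cloud(p)
for v in range(164,207,2):
    row=p['depth'][v,296:324]; print(v,(row*1000).astype(int))
```

```text
0 [302.5166 199.8535] 0.9460338348518975
0.02 [305.2254 193.7903] 0.9348959009485001
0.04 [307.9995 187.5808] 0.9237579670451028
0.055 [310.1243 182.8245] 0.9154045166175548
0.075 [313.0185 176.3462] 0.9042665827141576
0.105 [317.496  166.3237] 0.8875596818590616
164 [1536 1538 1531 1525 1527 1528 1530 1525 1531 1529 1529 1526 1528  895
  886  883  883  880  878  888  890  892  895  859  859  857  853  852]
166 [1540 1541 1539 1529 1523 1522 1519 1515 1506 1513 1517 1517 1503  890
  885  885  885  882  885  888  889  888  898  867  862  858  854  860]
168 [1014 1016 1012 1017 1016 1530 1522 1520 1511 1512 1025 1025 1022  898
  896  888  890  891  892  888  881  881  871  869  867  864  863  866]
170 [1006 1000  998  995  995  993  994  996  994  997  998 1001  900  899
  890  890  887  889  888  885  883  874  873  872  867  867  866  868]
172 [1004 1000 1001  995  989  988  991  988  984  988  989  991  900  896
  891  892  890  897  891  883  883  874  872  873  870  871  871  861]
174 [1007  998  997  994  993  992  988  983  985  982  983  902  900  898
  893  896  900  891  886 
[... 1697 characters left out ...]
 1099 1099  936 1096 1103 1101 1099 1099
 1101 1100 1102 1103 1102 1101 1105 1101 1099 1103 1103 1104 1102 1105]
200 [ 966  967  969  970  970  969 1086 1086 1087 1081 1086 1087 1086 1088
 1087 1089 1083 1088 1083 1087 1087 1084 1088 1091 1088 1092 1091 1091]
202 [ 957  961  958  961  962  964  962  969  964 1070 1073 1072 1070 1070
 1072 1076 1070 1073 1075 1070 1073 1073 1075 1077 1075 1072 1079 1072]
204 [ 948  951  952  952  955  954  959  963  957  961  967 1060 1057 1061
 1059 1054 1063 1058 1060 1062 1059 1061 1061 1057 1059 1061 1062 1062]
206 [ 944  942  945  949  945  949  948  951  957  953    0  958  959  957
 1043 1046 1050 1047 1050 1046 1044 1046 1052 1049 1051 1049 1049 1051]
```

View pics/s9c.png

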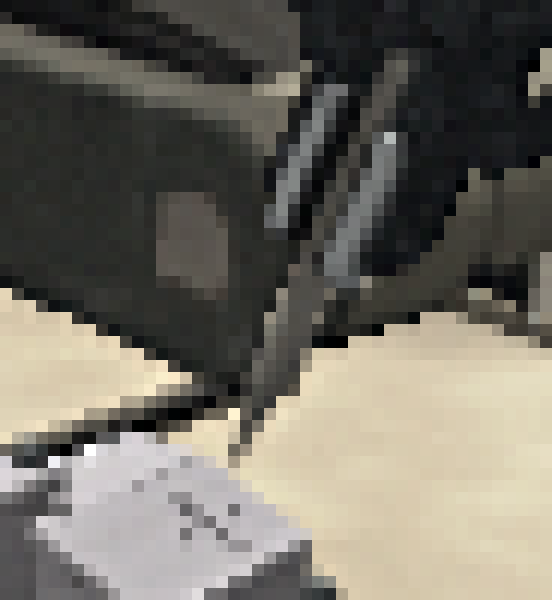

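Run:
```python
from h import *
p=shot('scene','s10.png')
Rm,t=np.array(p['R']),np.array(p['t'])
s=readout.state();R=Ro.from_quat(np.roll(s['ee_rot'],-1)).as_matrix();z=R[:,2];tip=s['ee_pos']+.071*z
c0=np.array((.478,-.16,.0405));print('pred depth cross',(Rm@c0+t)[2],'meas',np.median(p['depth'][203:207,298:303]))
X=cloud(p)
im=cv2.cvtColor(p['pixels'],cv2.COLOR_RGB2HSV)
# bevel plane fit
m=(np.abs((X-c0)@N)<.006)&(np.linalg.norm(X-c0,axis=-1)<.02)
Q=X[m];c=Q.mean(0);u,sv,vt=np.linalg.svd(Q-c);print('bevel n',vt[2]*np.sign(vt[2][2]),m.sum(),c,'offset vs c0',(c-c0)@N)
# cross pixel ray on bevel plane
for uv in [(300.4,204.7)]:
    r=Rm.T@(np.linalg.inv(p['mtx'])@np.array([*uv,1.]));o=w(p,[0,0,0]); n=vt[2]
    for nn,cc in ((vt[2],c),(N,c0)):
        k=((cc-o)@nn)/(r@nn); print('cross on plane',o+k*r)
# punch shaft points
d=(X-tip); l=-(d@z); rad=np.linalg.norm(d+l[...,None]*z,axis=-1)
m=(rad<.012)&(l>-.005)&(l<.038)
Q=X[m];print('n',m.sum())
for a in np.arange(0,.04,.005):
    k=m&(l>=a)&(l<a+.005)
    if k.any(): print(a, ((X[k]-tip)@R).mean(0)[:2]*1000, k.sum())
v=Rm[2]; vt_=v@R; print('view dir in tool',vt_)
print('tip l min',l[m].min())
```

```text
pred depth cross 0.9539202216438456 meas 0.95371854
bevel n [-0.3519  0.0343  0.9354] 105 [ 0.4775 -0.1596  0.0403] offset vs c0 3.5853064485441e-05
cross on plane [ 0.4776 -0.1598  0.0404]
cross on plane [ 0.4776 -0.1599  0.0404]
n 28
0.005 [ 4.337  -3.3613] 2
0.01 [ 2.3022 -3.0385] 2
0.015 [ 3.9834 -2.2454] 4
0.02 [ 6.0004 -5.1401] 3
0.025 [ 5.0603 -3.894 ] 5
0.03 [ 5.1722 -4.2028] 9
0.035 [4.7286 0.1322] 3
view dir in tool [-0.649   0.5185  0.5568]
tip l min 0.007890503937560054
```

```bash
python3 -c "
from h import *
plan((.479,-.1616,.0405),.006)"
```

```text
time 12.8 F [-0.0296  0.6137 -0.0577] grip 0.10723633959179413 tool z [ 0.3396 -0.0379 -0.9398] tilt err deg 0.059064463478446814
tip now [ 0.4727 -0.1604  0.055 ] shift cm [ 0.4253 -0.1006 -0.8844] rotvec [ 0.0009 -0.0004  0.0003]
```

Request:
drive_tool(
  translation=[
    [0.14,-0.03,-0.3],
    [0.14,-0.03,-0.3],
    [0.15,-0.04,-0.28],
    [0,0,0],
    [0,0,0],
  ],
  delta_rot=[
    [0,0,0],
    [0,0,0],
    [0,0,0],
    [0,0,0],
    [0,0,0],
  ],
  jaw=[5,5,5,5,5],
)

```text
time_s: 13.22
ee_pos: [0.4527, -0.1588, 0.1122]
ee_rot: [0.123, 0.766, 0.62, 0.122]
ft_force: [0.2, 0.2, -0.5]
gripper_width: 0.102
```

Run:
```python
from h import *
plan((.479,-.1616,.0405),.0)
p=shot('scene','s11.png')
im=p['pixels'][:,:,::-1]
cv2.imwrite('pics/s11c.png',cv2.resize(im[182:212,288:318],None,fx=18,fy=18,interpolation=cv2.INTER_NEAREST))
```

```text
time 13.2167 F [ 0.2042  0.2265 -0.4743] grip 0.10161996483744246 tool z [ 0.3386 -0.0372 -0.9402] tilt err deg 0.08171456308230014
tip now [ 0.4767 -0.1614  0.0455] shift cm [ 0.2184 -0.0198 -0.5017] rotvec [ 0.0003 -0.0014  0.0001]
```

View pics/s11c.png

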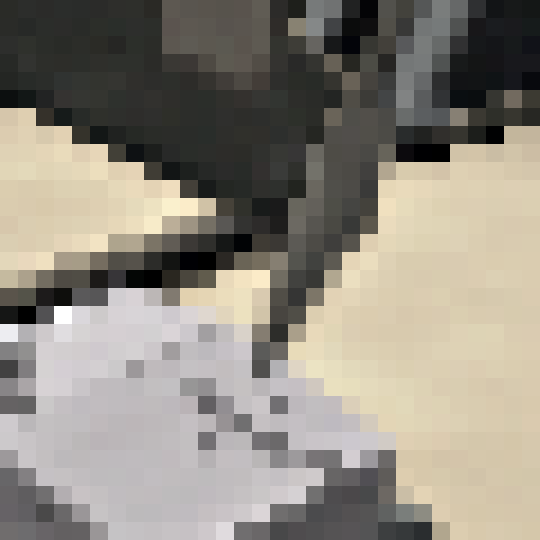

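Request:
drive_tool(
  translation=[
    [0.07,0,-0.14],
    [0.07,0,-0.14],
    [0.07,-0.01,-0.14],
    [0,0,0],
    [0,0,0],
  ],
  delta_rot=[
    [0,0,0],
    [0,0,0],
    [0,0,0],
    [0,0,0],
    [0,0,0],
  ],
  jaw=[5,5,5,5,5],
)

```text
time_s: 13.68
ee_pos: [0.4548, -0.1589, 0.1083]
ee_rot: [0.123, 0.766, 0.62, 0.122]
ft_force: [0.0, 0.4, -0.9]
gripper_width: 0.105
```

Run:
```python
from h import *
plan((.479,-.1616,.0405),.0)
p=shot('scene','s12.png')
im=p['pixels'][:,:,::-1]
cv2.imwrite('pics/s12c.png',cv2.resize(im[182:212,288:318],None,fx=18,fy=18,interpolation=cv2.INTER_NEAREST))
```

```text
time 13.6833 F [ 0.0259  0.4213 -0.8888] grip 0.10494420037499877 tool z [ 0.339  -0.0375 -0.94  ] tilt err deg 0.06555807507715204
tip now [ 0.4789 -0.1616  0.0416] shift cm [ 0.0053 -0.0084 -0.1108] rotvec [ 0.0006 -0.001   0.0002]
```

View pics/s12c.png

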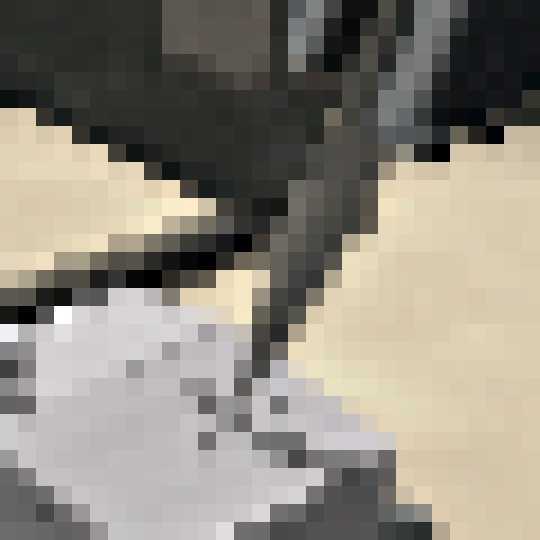

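Request:
drive_tool(
  translation=[
    [0.034,0,-0.094],
    [0.034,0,-0.094],
    [0,0,0],
  ],
  delta_rot=[
    [0,0,0],
    [0,0,0],
    [0,0,0],
  ],
  jaw=[5,5,5],
)

```text
time_s: 13.98
ee_pos: [0.4553, -0.1589, 0.107]
ee_rot: [0.124, 0.766, 0.62, 0.122]
ft_force: [-3.4, -0.3, 7.3]
gripper_width: 0.103
```

Request:
drive_tool(
  translation=[
    [0.034,0,-0.094],
    [0,0,0],
  ],
  delta_rot=[
    [0,0,0],
    [0,0,0],
  ],
  jaw=[5,5],
)

```text
time_s: 14.15
ee_pos: [0.4554, -0.1588, 0.1067]
ee_rot: [0.124, 0.765, 0.62, 0.122]
ft_force: [-5.9, 1.0, 14.2]
gripper_width: 0.106
```

Request:
drive_tool(
  translation=[
    [-0.05,0,0.14],
    [0,0,0],
    [0,0,0],
  ],
  delta_rot=[
    [0,0,0],
    [0,0,0],
    [0,0,0],
  ],
  jaw=[5,5,5],
)

```text
time_s: 14.4
ee_pos: [0.4554, -0.159, 0.1073]
ee_rot: [0.124, 0.766, 0.62, 0.122]
ft_force: [-2.3, 0.4, 4.9]
gripper_width: 0.099
```

Run:
```python
from h import *
plan((.479,-.1616,.0405),.0)
p=shot('scene','s13.png')
im=p['pixels'][:,:,::-1]
cv2.imwrite('pics/s13c.png',cv2.resize(im[182:212,288:318],None,fx=18,fy=18,interpolation=cv2.INTER_NEAREST))
for l in ['punch_tip','cross','punch_head']:
    print(l,[(r['p'],w(p,r['at']),px(p,w(p,r['at']))) for r in place_of(p,l)[:2]])
d=p['depth']
for v in range(184,208): print(v,(d[v,296:314]*1000).astype(int))
```

```text
time 14.4 F [-2.3021  0.4208  4.9494] grip 0.09903477094857747 tool z [ 0.3396 -0.0381 -0.9398] tilt err deg 0.07297205880562331
tip now [ 0.4795 -0.1617  0.0406] shift cm [-0.0495  0.0049 -0.0085] rotvec [ 0.0012 -0.0003  0.0004]
punch_tip [(0.47, array([ 0.4727, -0.1618,  0.0423]), array([302.4851, 204.2585]))]
cross [(0.84, array([ 0.4744, -0.1582,  0.0364]), array([301.0749, 206.6205])), (0.55, array([ 0.5029, -0.0978,  0.0492]), array([279.2649, 206.7514]))]
punch_head [(0.54, array([ 0.4443, -0.1539,  0.1348]), array([313.7418, 173.4322]))]
184 [1015 1011 1005 1003 1001  999  996  989  914  912  910  919  912  902
  903  901  899  899]
185 [1018 1014 1007 1006 1000  999 1000  920  918  915  916  919  916  907
  902  900  903  902]
186 [1015 1014 1008 1007 1002 1001  994  995  994  915  922  915  914  906
  903  904  904  899]
187 [1016 1014 1009 1010 1004 1002 1000  995  990  989  920  916  911  906
  905  905  904  900]
188 [1017 1014 1010 1006 1003 1002 1001  997  994  991  920  917  906  908
  907  909  903  902]
189 [1020 1015 1014 1011 1008 1004  999  998  995  989  918  9
[... 1080 characters left out ...]
 1085 1085 1084 1087]
201 [ 960  961  966  966  964  970  946 1077 1078 1081 1078 1079 1078 1078
 1079 1082 1080 1079]
202 [ 958  958  958  965  962  947  944  965  966 1073 1070 1074 1069 1074
 1072 1073 1071 1073]
203 [ 953  957  954  956  957  949  960  962  964  962 1068 1064 1067 1063
 1069 1066 1066 1066]
204 [ 951  952  953  954  954  959  954  959  958  962  961 1060 1060 1057
 1059 1060 1058 1061]
205 [ 942  946  947  948  948  952  953  953  955  961  961  962 1053 1056
 1057 1055 1049 1057]
206 [ 942  941  943  946  948  950  952  948  952  955  955  956  957  961
 1047 1045 1049 1044]
207 [ 940  940  944  941  944  942  951  949  947  950  952  952  955  959
 1043 1041 1039 1043]
```

View pics/s13c.png

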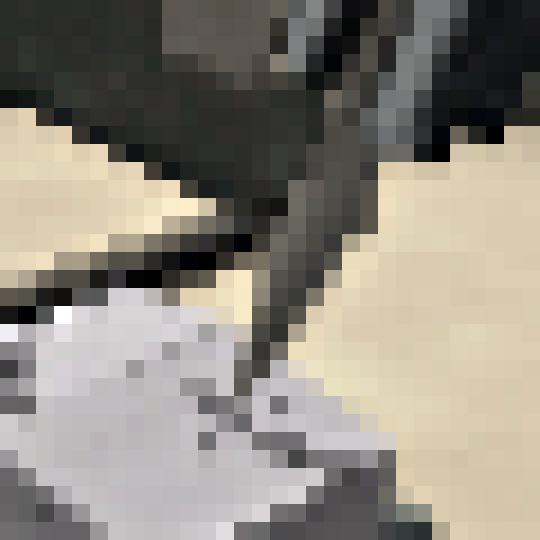

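```bash
cat > fit.py <<'E'
from h import *
import pickle
from scipy.optimize import minimize
d=pickle.load(open('ps2.pkl','rb'))
yaw=-.108; ex=np.array([np.cos(yaw),np.sin(yaw),0]);ey=np.array([-np.sin(yaw),np.cos(yaw),0])
bx=np.cross(ey,N); c0=np.array([.478,-.16,.0405])
for n,p in d.items():
    g=cv2.cvtColor(p['pixels'],cv2.COLOR_RGB2GRAY).astype(np.float32)
    bg=cv2.morphologyEx(g,cv2.MORPH_CLOSE,np.ones((5,5))); dk=cv2.GaussianBlur(bg-g,(0,0),.7)
    t=np.linspace(-.011,.011,45)
    def sc(a,b,th=0):
        u=np.cos(th)*bx+np.sin(th)*ey; v=-np.sin(th)*bx+np.cos(th)*ey
        o=c0+a*bx+b*ey; P=np.vstack([o+t[:,None]*u,o+t[:,None]*v])
        q=np.array([px(p,x) for x in P]).astype(np.float32)
        return cv2.remap(dk,q[:,:1],q[:,1:],cv2.INTER_CUBIC).mean()
    G=np.array([[sc(a,b) for b in np.arange(-.006,.0061,.0005)] for a in np.arange(-.006,.0061,.0005)])
    i=np.unravel_index(G.argmax(),G.shape);a,b=-.006+.0005*i[0],-.006+.0005*i[1]
    o=c0+a*bx+b*ey;print(n,'best',a,b,G.max(),'world',o,'px',px(p,o))
    top=G>G.max()*.93; I=np.argwhere(top);print(I.min(0),I.max(0),I.mean(0)*.5-6)
p=d['scene']
J=np.array([px(p,c0+.001*v)-px(p,c0) for v in (bx,ey)]).T;print('px per mm',J,'tip-off px (-.0,-.9) mm',np.linalg.solve(J,[0,-.9]), 'pred tip px',px(p,(.4795,-.1617,.0406)))
E
python3 fit.py
```

```text
scene best -0.002 0.0 31.882364 world [ 0.4761 -0.1598  0.0398] px [300.8764 205.0491]
[5 9] [11 16] [-1.9634  0.1829]
top best 0.001 0.001 25.488363 world [ 0.479  -0.1591  0.0408] px [315.0544 203.734 ]
[11 11] [17 16] [1.0625 0.8906]
px per mm [[-0.2866 -0.2286]
 [-0.226   0.1112]] tip-off px (-.0,-.9) mm [ 2.4628 -3.0873] pred tip px [300.1279 204.2048]
```

Request:
drive_tool(
  translation=[
    [-0.14,0.01,0.4],
    [-0.2,0.05,0.4],
    [-0.16,0.04,0.3],
    [0,0,0],
    [0,0,0],
  ],
  delta_rot=[
    [0,0,0],
    [0,0,0],
    [0,0,0],
    [0,0,0],
    [0,0,0],
  ],
  jaw=[5,5,5,5,5],
)

```text
time_s: 15.02
ee_pos: [0.4503, -0.1579, 0.1179]
ee_rot: [0.123, 0.766, 0.62, 0.122]
ft_force: [0.6, 0.7, 0.3]
gripper_width: 0.107
```

```bash
cat > snap.py <<'E'
from h import *
import pickle,sys
s=readout.state();p=capture('scene');pickle.dump((s,p),open('fr_%s.pkl'%sys.argv[1],'wb'))
plan((.4785,-.161,.0405),0)
E
python3 snap.py a
```

```text
time 15.0667 F [ 0.622  -0.7585 -0.4732] grip 0.1063378485009028 tool z [ 0.3391 -0.0376 -0.94  ] tilt err deg 0.06372086738308494
tip now [ 0.4744 -0.1606  0.0511] shift cm [ 0.399  -0.044  -1.0652] rotvec [ 0.0006 -0.0009  0.0003]
```

Request:
drive_tool(
  translation=[
    [0.1,-0.01,-0.28],
    [0,0,0],
    [0,0,0],
  ],
  delta_rot=[
    [0,0,0],
    [0,0,0],
    [0,0,0],
  ],
  jaw=[5,5,5],
)

```text
time_s: 15.32
ee_pos: [0.4513, -0.158, 0.1148]
ee_rot: [0.123, 0.766, 0.62, 0.122]
ft_force: [-0.4, 0.4, -0.7]
gripper_width: 0.104
```

```bash
python3 snap.py b
```

```text
time 15.3667 F [ 0.0593 -0.1354 -1.1118] grip 0.10245678681892265 tool z [ 0.3387 -0.0373 -0.9402] tilt err deg 0.07700172519491318
tip now [ 0.4753 -0.1606  0.0482] shift cm [ 0.3074 -0.0431 -0.7681] rotvec [ 0.0003 -0.0013  0.0002]
```

Request:
drive_tool(
  translation=[
    [0.1,-0.01,-0.28],
    [0,0,0],
    [0,0,0],
  ],
  delta_rot=[
    [0,0,0],
    [0,0,0],
    [0,0,0],
  ],
  jaw=[5,5,5],
)

```text
time_s: 15.62
ee_pos: [0.4523, -0.1581, 0.1122]
ee_rot: [0.123, 0.766, 0.62, 0.122]
ft_force: [0.3, 0.2, 0.1]
gripper_width: 0.106
```

```bash
python3 snap.py c
```

```text
time 15.6667 F [ 0.1649  0.2029 -0.6063] grip 0.10610337051753259 tool z [ 0.3389 -0.0375 -0.9401] tilt err deg 0.06868771365731496
tip now [ 0.4764 -0.1607  0.0455] shift cm [ 0.2077 -0.0292 -0.506 ] rotvec [ 0.0005 -0.001   0.0002]
```

```bash
cat > sil.py <<'E'
from h import *
import pickle,itertools
from scipy.optimize import minimize
fr=[pickle.load(open('fr_%s.pkl'%k,'rb')) for k in 'abc']
S=8
data=[]
for s,p in fr:
    R=Ro.from_quat(np.roll(s['ee_rot'],-1)).as_matrix();tip=s['ee_pos']+.071*R[:,2]
    c=px(p,tip).round().astype(int); u0,v0=c[0]-8,c[1]-15
    H,W=22,22
    d=p['depth'][v0:v0+H,u0:u0+W]
    uu,vv=np.meshgrid(np.arange(u0,u0+W),np.arange(v0,v0+H))
    # l along axis by row
    t0,t1=px(p,tip),px(p,tip-.04*R[:,2]); l=.04*(vv-t0[1])/(t1[1]-t0[1])
    Rm,t=np.array(p['R']),np.array(p['t']); dep=(Rm[2]@tip+t[2])-l*(Rm[2]@R[:,2])
    m=(d>0)&(abs(d-dep)<.010)&(l<.028)
    valid=(l<.028)
    data.append((p,R,tip,u0,v0,H,W,m,valid))
    print('\n'.join(''.join('#' if x else '.' for x in r) for r in m[:]));print()
def model(D,off,Lc,rnd):
    p,R,tip,u0,v0,H,W,m,valid=D
    pts=[tip+off[2]*R[:,2]]
    if rnd: ring=[(5*np.cos(a),5*np.sin(a)) for a in np.linspace(0,6.28,24)]
    else: ring=[(5,5),(5,-5),(-5,-5),(-5,5)]
    for l in (Lc,.06):
        for a,b in ring: pts.append(tip+off[2]*R[:,2]-l*R[:,2]+R[:,0]*a/1000+R[:,1]*b/1000)
    q=np.array([px(p,x) for x in pts])+np.array(off[:2]) 
    h=cv2.convexHull(((q-[u0,v0]+.5)*S*16).astype(np.int32))
    im=np.zeros((H*S,W*S),np.uint8);cv2.fillConvexPoly(im,h,255,shift=4)
    return cv2.resize(im,(W,H),interpolation=cv2.INTER_AREA)/255.
for rnd in (0,1):
    best=[]
    for Lc in (.008,.012,.016,.02):
        for du in np.arange(-1,1.6,.1):
            for dl in np.arange(-.006,.0061,.001):
                e=sum((((model(D,(du,0,dl),Lc,rnd)-D[7])[D[8]])**2).sum() for D in data)
                best.append((e,Lc,du,dl))
    best.sort();print(rnd,[tuple(np.round(b,4)) for b in best[:6]])
    e,Lc,du,dl=best[0]
    for D in data: print('tip px fit',px(D[0],D[2]+dl*D[1][:,2])+[du,0],'pred',px(D[0],D[2]))
E
python3 sil.py
```

```text
......................
......................
......................
......................
......................
......................
......................
..........#####.......
..........##.#........
..........##..........
..........###.........
.........###..........
.........##...........
.........#............
.........#............
......................
#####.................
########..............
#############.........
#.############........
....#.##.#######......
..........######......

......................
......................
......................
......................
......................
......................
......................
..........####........
..........####........
..........###.........
.........###..........
.........##...........
.........##...........
.........#............
........#.............
##.#....#.............
#######...............
#############.........
..############........
....#.##########......
..........######......
.............###......

......................
......................
......................
.................
[... 1010 characters left out ...]

tip px fit [302.115  201.1317] pred [301.1202 202.9156]
1 [(np.float64(184.0651), np.float64(0.02), np.float64(0.2), np.float64(-0.003)), (np.float64(184.2755), np.float64(0.02), np.float64(0.2), np.float64(-0.002)), (np.float64(184.3729), np.float64(0.02), np.float64(0.2), np.float64(-0.004)), (np.float64(184.4198), np.float64(0.02), np.float64(0.3), np.float64(-0.003)), (np.float64(184.4342), np.float64(0.02), np.float64(0.3), np.float64(-0.002)), (np.float64(184.678), np.float64(0.02), np.float64(0.3), np.float64(-0.004))]
tip px fit [302.506  200.1795] pred [301.9064 201.076 ]
tip px fit [302.1059 201.2022] pred [301.5079 202.0958]
tip px fit [301.7169 202.0252] pred [301.1202 202.9156]
```

```bash
python3 -c "
from h import *
plan((.478,-.160,.0405),.0025)"
```

```text
time 15.6667 F [ 0.1649  0.2029 -0.6063] grip 0.10610337051753259 tool z [ 0.3389 -0.0375 -0.9401] tilt err deg 0.06868771365731496
tip now [ 0.4764 -0.1607  0.0455] shift cm [ 0.0727  0.08   -0.2711] rotvec [ 0.0005 -0.001   0.0002]
```

Request:
drive_tool(
  translation=[
    [0.03,0.04,0],
    [0.04,0.04,-0.27],
    [0,0,0],
    [0,0,0],
  ],
  delta_rot=[
    [0.0005,-0.001,0],
    [0,0,0],
    [0,0,0],
    [0,0,0],
  ],
  jaw=[5,5,5,5],
)

```text
time_s: 16.0
ee_pos: [0.453, -0.1572, 0.1097]
ee_rot: [0.123, 0.766, 0.62, 0.122]
ft_force: [0.2, 0.7, -0.4]
gripper_width: 0.103
```

```bash
python3 snap.py d
python3 - <<'E'
import pickle,cv2
s,p=pickle.load(open('fr_d.pkl','rb'))
cv2.imwrite('pics/s14c.png',cv2.resize(p['pixels'][182:212,288:318,::-1],None,fx=18,fy=18,interpolation=cv2.INTER_NEAREST))
E
```

```text
time 16.05 F [-0.0338  0.2431 -0.8555] grip 0.10122124724237712 tool z [ 0.34   -0.0371 -0.9397] tilt err deg 0.014304706947497085
tip now [ 0.4771 -0.1599  0.043 ] shift cm [ 0.1372 -0.1097 -0.2528] rotvec [0.0002 0.0001 0.0001]
```

View pics/s14c.png

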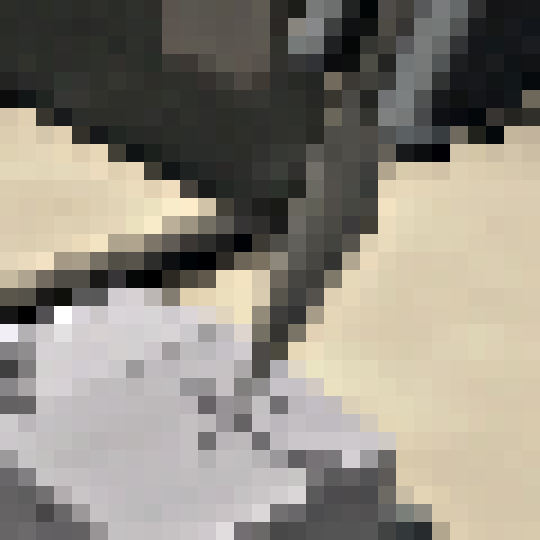

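Request:
drive_tool(
  translation=[
    [0.04,0,-0.12],
    [0.04,-0.01,-0.12],
    [0.015,0,-0.04],
    [0,0,0],
    [0,0,0],
  ],
  delta_rot=[
    [0,0,0],
    [0,0,0],
    [0,0,0],
    [0,0,0],
    [0,0,0],
  ],
  jaw=[5,5,5,5,5],
)

```text
time_s: 16.47
ee_pos: [0.454, -0.1575, 0.107]
ee_rot: [0.123, 0.765, 0.62, 0.122]
ft_force: [-0.6, 0.4, 2.4]
gripper_width: 0.107
```

```bash
python3 snap.py e
python3 - <<'E'
import pickle,cv2
from h import *
s,p=pickle.load(open('fr_e.pkl','rb'))
cv2.imwrite('pics/s15c.png',cv2.resize(p['pixels'][182:212,288:318,::-1],None,fx=18,fy=18,interpolation=cv2.INTER_NEAREST))
for l in ['punch_tip','cross','punch_head']:
    print(l,[(r['p'],w(p,r['at'])) for p in (capture('scene'),capture('scene')) for r in place_of(p,l)[:1]])
E
```

```text
time 16.5167 F [-0.8648 -0.3877  1.3344] grip 0.10454650204176386 tool z [ 0.3403 -0.0374 -0.9396] tilt err deg 0.035288014072804214
tip now [ 0.4782 -0.1601  0.0403] shift cm [ 0.0373 -0.0919  0.0167] rotvec [0.0005 0.0004 0.0001]
punch_tip [(0.46, array([ 0.4752, -0.1567,  0.0387])), (0.56, array([ 0.472 , -0.1589,  0.0412]))]
cross [(0.84, array([ 0.4746, -0.1601,  0.0374])), (0.96, array([ 0.4775, -0.1567,  0.039 ]))]
punch_head [(0.52, array([ 0.4435, -0.1537,  0.1373])), (0.63, array([ 0.4427, -0.156 ,  0.1336]))]
```

View pics/s15c.png

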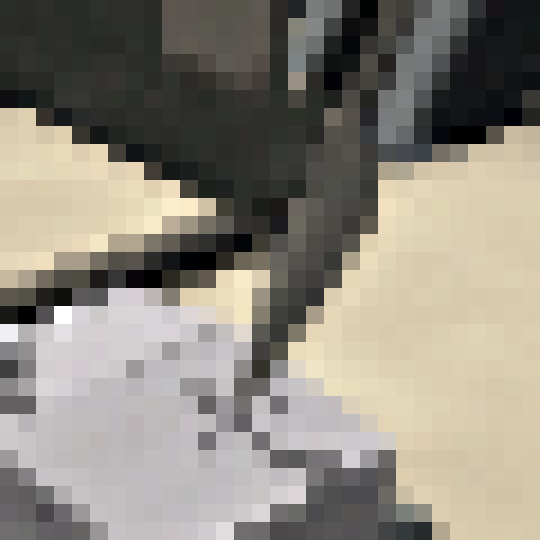

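Request:
drive_tool(
  translation=[
    [0.015,0,-0.04],
    [0,0,0],
    [0,0,0],
    [0,0,0],
    [0,0,0],
    [0,0,0],
  ],
  delta_rot=[
    [0,0,0],
    [0,0,0],
    [0,0,0],
    [0,0,0],
    [0,0,0],
    [0,0,0],
  ],
  jaw=[5,5,5,5,5,5],
)

```text
time_s: 17.62
ee_pos: [0.4541, -0.1575, 0.1067]
ee_rot: [0.124, 0.765, 0.62, 0.122]
ft_force: [-2.3, 0.5, 5.5]
gripper_width: 0.102
```

Run:
```python
from h import *
for i in range(3):
    p=capture('scene');s=readout.state();print(s['time_s'],s['ft_force'],'axial',s['ft_force']@N,s['gripper_width'])
plan((.478,-.160,.0405),0)
cv2.imwrite('pics/s16c.png',cv2.resize(p['pixels'][130:250,200:360,::-1],None,fx=5,fy=5,interpolation=cv2.INTER_CUBIC))
print([(r['p'],w(p,r['at'])) for r in place_of(p,'clamp_knob')[:1]])
```

```text
17.6667 [-2.5425 -0.5999  6.084 ] axial 6.559425913517168 0.10606998627977307
17.7167 [-1.2308 -0.0673  5.7553] axial 5.824321876797719 0.10020891935803486
17.7667 [-1.5224  0.8076  5.2423] axial 5.473643711493591 0.10652488185283425
time 17.7667 F [-1.5224  0.8076  5.2423] grip 0.10652488185283425 tool z [ 0.3404 -0.0375 -0.9395] tilt err deg 0.04549853369112546
tip now [ 0.4783 -0.1601  0.04  ] shift cm [-0.0234  0.0083  0.048 ] rotvec [0.0006 0.0005 0.0002]
[]
```

View pics/s16c.png

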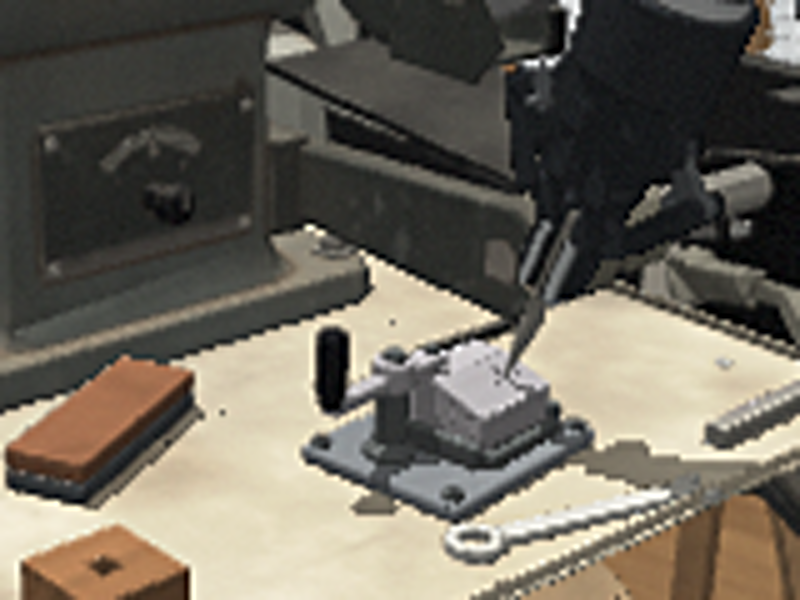

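The punch point sits on the cross (about 508, 375 in the crop). The punch is square to the bevel, the clamp is still closed (knob at 332, 370), and the push is about 5.5 N. Handing in.

```bash
python3 -c "
from workcell import ticket,readout
print(ticket.hand_in()); print(readout.state()['ft_force'])"
```

```text
the job is handed in; nothing more can be done
None
the job is handed in; nothing more can be done
```

The clamp is closed, the punch is out of the tool block, and its point rests on the bevel at the cross in the gripper. I handed the job in at about 17.8 s of the 64 s. The hand-in reports no verdict.

- **Clamp:** I swung the handle to its stop; 13 N more push moved it only 0.3 mm. A picture after I let go showed it parallel to the plate, and it was still closed in the last picture. The network did not report the knob in that last picture, so that check is by eye.
- **Squareness:** the tool axis was about 0.05° from the bevel normal I worked out. A plane fit of the bevel from depth agreed with that normal to within 1°. The punch lay along the tool axis in the picture.
- **Force:** the push along the punch was about 5.5 to 6.5 N in the last readings, with a 60 N grip.
- **Position:** this is the least certain part. The arm hides the tip from the top camera, and the estimates of where the cross is differed by 2 to 3 mm. I aimed at their weighted middle. In the last scene pictures the tip and the cross agree to about half a pixel (1 to 2 mm), and the network's tip and cross positions differ by about 2.5 mm, which is within its error.
- **First touch:** I first touched the bevel about 2 mm off, at up to about 15 N for a moment, then lifted and set the point again. I did not check the block for a mark.
- **Bystanders:** I did not touch the oilstone, wrench, nut or tool bit on purpose. In the last picture the oilstone and wrench look as before, and the tool bit, partly in view, lies where it was; the nut was out of that crop.

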